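# Fetch the hemmed-in low tin for weighing and restore the stall display

## Task

A customer wants the low round tin from the display tray, but the tall jar, the square tin and the oblong tin are crowded around it: first stand those three on the empty wooden board at the side, leaving the low tin where it is until they are all clear. Then set the low tin on the middle of the scale's weighing plate, and after that put the three back in the tray, each centred and square on the mat of its own shape. Keep everything upright, and do not disturb the pepper mill.

Things in the scene. Friction and masses are not known exactly. Their poses are not given: they have to be found in the camera images.
- jar_mid (a point): centre (half-way up) of the tall round glass jar with a metal lid: diameter 60 mm, height 100 mm, 0.2 to 0.4 kg. Its z axis points up along the jar. Starts standing on the round mat.
- caddy_mid (a point): centre (half-way up) of the tall square metal tin with a dark round closure on top: 54 mm by 54 mm (x, y), height 104 mm, 0.2 to 0.4 kg. z up. Starts standing on the square mat.
- oblong_mid (a point): centre (half-way up) of the tall oblong metal tin with a dark oblong closure on top: 66 mm along its x axis, 46 mm along its y axis, height 96 mm, 0.2 to 0.4 kg. z up. Starts standing on the oblong mat.
- lowtin_mid (a point): centre (half-way up) of the wanted low round tin with a ring pull: diameter 58 mm, height 40 mm, about 0.2 kg. z up. Starts on the floor of the display tray (a low wooden tray, floor 6 mm above the counter, rim 22 mm above the counter), roughly 6 to 20 mm from each of the three taller things, which stand to its left, to its right and on the robot's side of it.
- mat_round: round black rubber mat fixed to the tray floor, the jar's place: diameter 72 mm, 3 mm thick. Origin at the centre of its underside; its top is 3 mm higher (9 mm above the counter). z up.
- mat_square: square black rubber mat fixed to the tray floor, the square tin's place: 66 mm by 66 mm (x, y), 3 mm thick. Origin at the centre of its underside; its top is 3 mm higher. Any of the four quarter turns of the tin on it is right.
- mat_oblong: oblong black rubber mat fixed to the tray floor, the oblong tin's place: 78 mm along its x axis, 58 mm along its y axis, 3 mm thick. Origin at the centre of its underside; its top is 3 mm higher. The tin's long side lies along the mat's long side, either way round.
- board_top (a point): centre of the upper face of the empty dark wooden board, the side area, fixed: 320 mm along its x axis, 130 mm along its y axis, upper face 18 mm above the counter. Left or right of the display tray.
- plate_top (a point): centre of the upper face of the scale's square steel weighing plate, fixed: 160 mm by 160 mm (x, y), 48 mm above the counter and rigid; a low console about 45 mm high adjoins it on its -x side. On the other side of the display tray from the board.
- mill: bystander: turned dark wooden pepper mill, loose, 126 mm high, 52 mm across the foot, standing beyond the tray. Origin at the centre of its underside, z up. A white cup and a small cardboard box stand near it and are not needed.
Things that resemble listed ones, but are neither listed nor needed, are in the scene too. What is shaped like the part that bears oblong_mid but blue or red is not meant.

How it is judged:
By the outcome, as a careful person would: the job done as asked, in the order asked, and still so for the second after the job is handed in, with the robot touching nothing.
It also fails if it takes over 125 s, if anything falls off the work surface, if the arm or the gripper's body presses on something with over 40 N, if the wrist force passes 120 N, or if a joint passes its speed limit or range.

## Robot

A 7-joint arm with a two-finger parallel gripper is mounted at the origin on the work surface. World frame = base frame: x ahead of the robot, y to its left, z up, the work surface at z = 0. Lengths are in m, angles in rad, forces in N, time in s.
With the tool pointing down it reaches from about 0.425 to 0.925 m from the base axis. Payload 6.8 kg.
Tool frame: the origin (TCP) lies midway between the tips of the shut fingers; the grasp point (between the pads) lies 19 mm behind it; x points along the fingers, z is the direction in which the jaws open and shut, and the axes are right-handed (so a half turn about x gives the same grasp; the last joint's range is limited). The gripper opens to 85 mm and grips with 20 to 120 N. Pads are 22 mm wide; open, the fingers measure 114 mm over their backs; the gripper's body (76 mm by 85 mm) begins 54 mm behind the grasp point. The pads swing forward as they close: fully open they stand 13 mm farther back than shut.
Start: joints at [-1.374, 0.477, 0.022, 1.555, -0.011, 1.109, -0.083], TCP at [0.203, 0.644, 0.231] pointing down, gripper open.
Joint ranges: [-2.96, 2.96], [-0.34, 2.1], [-1.41, 1.46], [0.24, 2.44], [-1.37, 4.51], [0.17, 1.92], [-2.96, 2.96]. Speed limits (rad/s): [2.39, 2.39, 3.14, 3.14, 3.14, 3.14, 3.14].

## Interface

Orientations are given as a unit quaternion [w, x, y, z].
In Python, from station import bot gives the robot as it stands. The module is installed in compiled form; this text tells all that it offers.
- The arm moves only by the shell command python3 -m jog 'ROWS' [FORCE]. ROWS is text: rows parted by semicolons, each of 7 numbers parted by spaces: the shift along the tool's x, y, z in mm, then the turn, a rotation vector about the tool's x, y, z in units of 6 degrees (1.0 is 6 degrees), then the finger opening in mm, from 0 to 85.4. A call has 1 to 5 rows; each row shifts and turns the commanded pose from where the row before left it, along the tool's axes as they then stand; what a row does not reach is not made up. A row lasts 1/10 s, in which the tool goes at most 50 mm and 8.59 degrees, less where a joint would pass 70% of its speed; a pose out of reach is approached as far as the arm can. A call with a gripper value outside its range is refused whole. The fingers move at their own pace and stop on an object; FORCE is the grip in N (left out, the last holds). Time passes only in rows, so rows that do not move let the fingers close. It gives the time, the measured TCP pose, the force and the opening at its end, in the units of the state.
- bot.get_obs(): the state, without advancing time (a new reading comes with each control period).
- bot.read_camera(name): name is "side" or "top" or "wrist"; returns (picture, depth): 400x640x3 uint8, red, green, blue; 400x640 float32, m along the optical axis (not along the pixel's ray), 0 where there is no reading.
- bot.calibration(name): a dict with "fx", "fy", "cx", "cy" (pixels), "D" ([k1, k2, p1, p2, k3] as OpenCV has them; the pictures are not rectified), "T" (4x4, takes a point from camera to world coordinates). Camera axes: x right, y up, looking along -z (the intrinsics and any distortion apply to the point x, -y, -z); pixel columns grow to the right and rows downward; lengths in m; the calibration is good to about 2 mm. A picture is of the moment at which its call begins: read the wrist's pose just before it. calibration takes no time and is no camera call; for the wrist camera it gives the pose at the moment of the call.
- bot.hand_in(): hands the job in, once; it reports no verdict.
The state is a dict: "t": time; "q": joint angles; "joint_vel": joint speeds; "joint_torque": joint torques, N m; "eef_pos": TCP position; "tool_rot": TCP orientation; "contact_force": force on the tool from outside, world axes, zero at the start; "torque": the same for the moment, N m; "gripper_width": opening from 0.0 (shut) to 1.0 (fully open).
Only numpy, scipy, OpenCV 4.12 (cv2) and the standard library are available. Lean on these libraries where they do the work, as an engineer would, in place of code of your own. Each camera call takes 0.05 s, during which the arm holds its last target.

## Working session

There is one attempt and no reset: what is moved stays moved. The work goes in short steps, Python scripts to look and compute and a shell command to move; the robot and the scene stay as the last step left them, time stands still between calls to the robot, and variables do not carry over. Pictures are saved under pics/ and viewed, and the job is handed in when it is done.

```bash
mkdir -p pics; ls
cat > h.py <<'E'
import numpy as np, cv2, json
from station import bot
def snap(name):
    c=bot.calibration(name); p,d=bot.read_camera(name); 
    np.savez('pics/last_%s.npz'%name,p=p,d=d,**{k:np.array(v) for k,v in c.items()})
    return p,d,c
def load(name):
    z=np.load('pics/last_%s.npz'%name); return z['p'],z['d'],z
def ray(c,uv):
    K=np.array([[c['fx'],0,c['cx']],[0,c['fy'],c['cy']],[0,0,1]],float)
    n=cv2.undistortPoints(np.array(uv,float).reshape(-1,1,2),K,np.array(c['D'],float)).reshape(-1,2)
    r=np.c_[n[:,0],-n[:,1],-np.ones(len(n))]
    T=np.array(c['T']); return T[:3,3], r@T[:3,:3].T
def onplane(c,uv,z):
    o,r=ray(c,uv); s=(z-o[2])/r[:,2]; return o+r*s[:,None]
def cloud(c,d):
    h,w=d.shape; uv=np.stack(np.meshgrid(np.arange(w),np.arange(h)),-1).reshape(-1,2)
    o,r=ray(c,uv); P=o+r*d.reshape(-1,1); P[d.reshape(-1)==0]=np.nan
    return P.reshape(h,w,3)
def save(n,p): cv2.imwrite('pics/'+n,cv2.cvtColor(p,cv2.COLOR_RGB2BGR))
E
python3 - <<'E'
from h import *
for n in ['top','side','wrist']:
    p,d,c=snap(n); save(n+'0.png',p); print(n,c['fx'],c['D'],np.round(c['T'],3).tolist())
o=bot.get_obs(); print(o)
E
```

```text
pics
top 474.78983978264597 [-0.00943037  0.          0.          0.          0.        ] [[-0.016, 0.992, -0.127, 0.418], [-1.0, -0.015, 0.006, -0.001], [0.004, 0.127, 0.992, 1.14], [0.0, 0.0, 0.0, 1.0]]
side 420.67283891200594 [-0.09806461  0.          0.          0.          0.        ] [[-0.995, 0.078, -0.065, 0.514], [-0.1, -0.633, 0.767, 0.71], [0.019, 0.77, 0.638, 0.663], [0.0, 0.0, 0.0, 1.0]]
wrist 339.0832001356189 [-0.01336486  0.          0.          0.          0.        ] [[0.299, -0.902, -0.312, 0.123], [0.954, 0.282, 0.1, 0.668], [-0.002, -0.327, 0.945, 0.373], [0.0, 0.0, 0.0, 1.0]]
{'t': 0.15, 'q': array([-1.37410213,  0.47762577,  0.02237772,  1.55622855, -0.01152329,
        1.10930173, -0.08312073]), 'joint_vel': array([-0.00036406, -0.00168535,  0.00113926, -0.00148258,  0.00097027,
       -0.00138041,  0.00092693]), 'joint_torque': array([ 2.81315813e-03, -5.96925402e+01,  1.60991661e+00, -2.81491953e+01,
        1.25550423e-02,  6.45099513e-03, -1.34800007e-05]), 'eef_pos': array([0.20244462, 0.64344024, 0.23053745]), 'tool_rot': array([ 0.56972898, -0.4186157 ,  0.57050577,  0.41796286]), 'contact_force': array([-0.58309433, -0.06242364,  0.4808153 ]), 'torque': array([-0.01569009, -0.00182706,  0.02140648]), 'gripper_width': 1.0007839704728176}
```

View pics/top0.png

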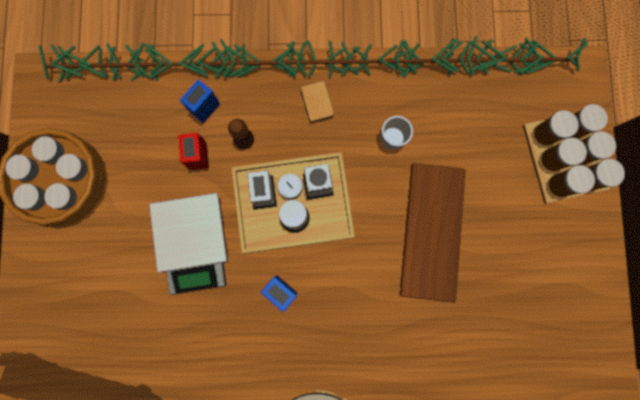

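View pics/side0.png

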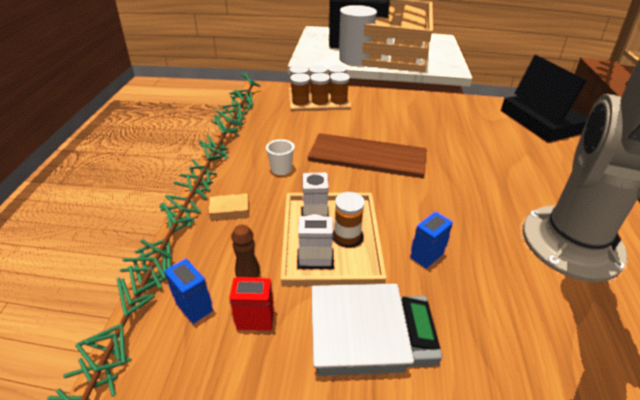

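View pics/wrist0.png

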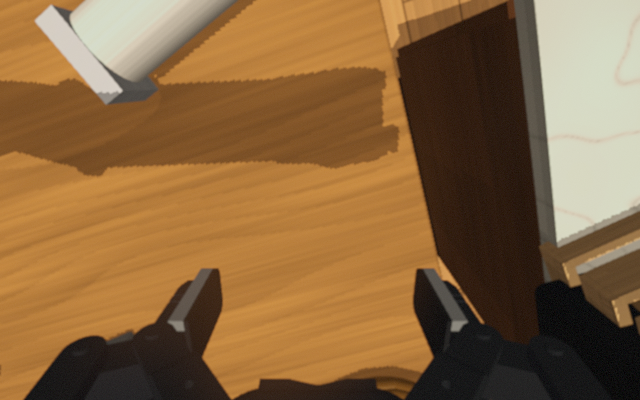

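The top view shows the oblong tin at (260,188), low tin (290,186), square tin (317,180) and jar (293,215), all in the tray. The scale plate is at (188,232) and the board at (433,232). The blue tins at (200,100) and (279,293), and the red one at (193,150), are look-alikes. The mill is at (240,133).

Run:
```python
from h import *
p,d,c=load('top'); P=cloud(c,d)
save('crop0.png',cv2.resize(p[120:270,225:365],None,fx=5,fy=4*1.0,interpolation=cv2.INTER_NEAREST)[:600])
for n,uv in dict(obl=(260,186),low=(290,186),sq=(317,178),jar=(293,212),mat=(345,240),tray=(300,240),scale=(188,232),board=(433,232),counter=(330,270),mill=(238,128),blue=(279,290)).items(): print(n,np.round(P[uv[1],uv[0]],3))
# tops by height
z=P[...,2]
def comp(lo,hi,box):
    x0,x1,y0,y1=box
    m=((z>lo)&(z<hi)).astype(np.uint8); mm=np.zeros_like(m); mm[y0:y1,x0:x1]=m[y0:y1,x0:x1]
    n,l,s,ce=cv2.connectedComponentsWithStats(mm)
    for i in range(1,n):
        if s[i,4]>40:
            pts=P[l==i]; r=cv2.minAreaRect((pts[:,:2]*1000).astype(np.float32))
            print(lo,s[i],'rect',np.round(r[0],1),np.round(r[1],1),round(r[2],1),'z',np.median(pts[:,2]).round(4))
comp(.095,.13,(235,350,150,245)); comp(.04,.055,(235,350,150,245)); comp(.04,.055,(140,232,190,280)); comp(.010,.026,(390,475,155,310)); comp(0.016,.03,(225,360,150,255))
comp(.07,.14,(170,260,70,170))
```

```text
obl [0.581 0.115 0.104]
low [0.588 0.051 0.053]
sq [ 0.595 -0.011  0.116]
jar [0.522 0.043 0.107]
mat [ 0.464 -0.076  0.003]
tray [0.465 0.031 0.003]
scale [0.486 0.288 0.043]
board [ 0.479 -0.285  0.015]
counter [ 0.393 -0.039 -0.005]
mill [0.708 0.161 0.123]
blue [0.354 0.075 0.094]
0.095 [304 164  28  28 617] rect [598.9 -11.8] [55.  54.2] 8.6 z 0.1125
0.095 [247 170  24  32 623] rect [582.7 118.4] [66.3 46.3] 6.1 z 0.1044
0.095 [279 200  27  27 588] rect [520.3  44.9] [57.  57.5] 89.5 z 0.1084
0.04 [277 173  25  25 476] rect [592.4  54. ] [56.5 56.2] 54.0 z 0.0458
0.04 [ 149  193   78   87 5350] rect [470.3 287.5] [194.7 161.8] 8.2 z 0.047
0.01 [ 400  163   66  139 7392] rect [ 482.1 -285.5] [131.4 321. ] 82.6 z 0.0175
0.016 [ 231  152  123  101 1370] rect [556.5  49. ] [206.6 266.7] 7.2 z 0.0212
0.07 [179  79  35  35 675] rect [795.5 263.1] [46.9 66.5] 48.9 z 0.0946
0.07 [227 118  21  22 347] rect [714.4 166.9] [42.  40.6] 50.0 z 0.1146
0.07 [178 132  25  33 687] rect [674.8 277. ] [67.8 47.7] 5.4 z 0.0947
```

View pics/crop0.png

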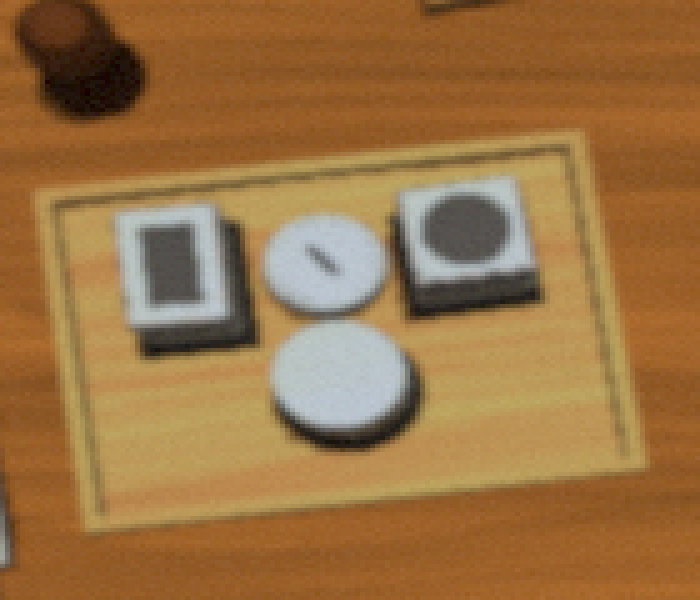

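All four heights match the given sizes (113, 105, 109 and 46 mm against the measured 112.5, 104.4, 108.4 and 45.8), so the objects are identified. Next I'll write a move planner and get a closer wrist view.

```bash
cat > plan.py <<'E'
import sys
from h import *
from scipy.spatial.transform import Rotation as R, Slerp
def cur():
    o=bot.get_obs(); q=o['tool_rot']; return o, o['eef_pos'], R.from_quat([q[1],q[2],q[3],q[0]])
def target(psi):
    z=np.array([np.cos(psi),np.sin(psi),0]); x=np.array([0,0,-1.]); y=np.cross(z,x)
    return R.from_matrix(np.c_[x,y,z])
if __name__=='__main__':
    # x y z(m) psi(deg; 'k' nearest current) ; psi taken as nearest half-turn
    o,p,r=cur(); a=sys.argv
    t=np.array([float(v) for v in a[1:4]]); z=r.as_matrix()[:,2]; pc=np.degrees(np.arctan2(z[1],z[0]))
    ps=pc if a[4]=='k' else float(a[4])
    if len(a)<=5:
        while ps-pc>90: ps-=180
        while ps-pc<-90: ps+=180
    rt=target(np.radians(ps))
    dR=(r.inv()*rt).magnitude()*180/np.pi; dp=np.linalg.norm(t-p)*1000
    N=max(1,int(np.ceil(max(dR/8.0,dp/45))))
    print('t',round(o['t'],2),'p',p.round(4),'psi',round(pc,1),'->',round(ps,1),'dist',round(dp),'N',N,'q',o['q'].round(2))
    S=Slerp([0,1],R.concatenate([r,rt]))
    for i in range(N):
        r0=S(i/N); r1=S((i+1)/N); 
        s=r0.inv().apply((t-p)/N)*1000; w=np.degrees((r0.inv()*r1).as_rotvec())/6
        print(np.round(s,1),np.round(w,2))
E
python3 plan.py 0.50 0.05 0.32 97
```

```text
t 0.15 p [0.2024 0.6434 0.2305] psi 72.5 -> 97.0 dist 670 N 15 q [-1.37  0.48  0.02  1.56 -0.01  1.11 -0.08]
[ -5.9 -30.8 -31.8] [-0.27 -0.   -0.  ]
[ -5.9 -29.9 -32.7] [-0.27 -0.   -0.  ]
[ -5.9 -28.9 -33.5] [-0.27 -0.   -0.  ]
[ -5.9 -28.  -34.3] [-0.27 -0.   -0.  ]
[ -5.9 -27.  -35.1] [-0.27 -0.   -0.  ]
[ -5.9 -26.  -35.8] [-0.27 -0.   -0.  ]
[ -5.9 -24.9 -36.6] [-0.27 -0.   -0.  ]
[ -5.9 -23.9 -37.3] [-0.27 -0.   -0.  ]
[ -5.9 -22.8 -37.9] [-0.27 -0.   -0.  ]
[ -5.9 -21.7 -38.6] [-0.27 -0.   -0.  ]
[ -5.9 -20.6 -39.2] [-0.27 -0.   -0.  ]
[ -5.9 -19.5 -39.7] [-0.27 -0.   -0.  ]
[ -6.  -18.4 -40.3] [-0.27 -0.   -0.  ]
[ -6.  -17.2 -40.8] [-0.27 -0.   -0.  ]
[ -6.  -16.  -41.2] [-0.27 -0.   -0.  ]
```

```bash
python3 -m jog '-8 -30 -32 -0.27 0 0 85;-8 -30 -33 -0.27 0 0 85;-8 -29 -33 -0.27 0 0 85;-8 -28 -34 -0.27 0 0 85;-8 -27 -35 -0.27 0 0 85'
python3 -m jog '-6 -26 -36 -0.27 0 0 85;-6 -25 -37 -0.27 0 0 85;-6 -24 -37 -0.27 0 0 85;-6 -23 -38 -0.27 0 0 85;-6 -22 -39 -0.27 0 0 85'
python3 plan.py 0.50 0.05 0.32 97
```

```text
t: 0.65
eef_pos: [0.3017, 0.4447, 0.2714]
tool_rot: [0.539, -0.458, 0.539, 0.458]
contact_force: [0.6, 0.6, -0.1]
gripper_width: 0.991
t: 1.15
eef_pos: [0.401, 0.2458, 0.3015]
tool_rot: [0.505, -0.495, 0.505, 0.495]
contact_force: [1.6, 0.7, 0.1]
gripper_width: 0.993
t 1.15 p [0.401  0.2458 0.3015] psi 88.8 -> 97.0 dist 220 N 5 q [-0.86  0.06  0.19  1.95 -0.01  1.13  0.88]
[ -3.7 -20.6 -38.7] [-0.27  0.   -0.  ]
[ -3.7 -19.5 -39.3] [-0.27  0.   -0.  ]
[ -3.7 -18.4 -39.9] [-0.27  0.   -0.  ]
[ -3.7 -17.2 -40.4] [-0.27  0.   -0.  ]
[ -3.7 -16.1 -40.8] [-0.27  0.   -0.  ]
```

```bash
python3 -m jog '-4 -21 -39 -0.27 0 0 85;-4 -20 -39 -0.27 0 0 85;-4 -18 -40 -0.27 0 0 85;-4 -17 -40 -0.27 0 0 85;-4 -16 -41 -0.27 0 0 85'
python3 -m jog '0 0 0 0 0 0 85;0 0 0 0 0 0 85'
python3 - <<'E'
from h import *
from plan import cur
o,p,r=cur(); print(p,r.as_matrix()[:,2])
p,d,c=snap('wrist'); save('w1.png',p)
P=cloud(c,d); np.save('pics/P.npy',P); z=P[...,2]; print(np.round(c['T'],3))
E
```

```text
t: 1.65
eef_pos: [0.4998, 0.05, 0.3215]
tool_rot: [0.469, -0.529, 0.469, 0.529]
contact_force: [0.2, 0.7, -0.8]
gripper_width: 0.995
t: 1.85
eef_pos: [0.4996, 0.0508, 0.3211]
tool_rot: [0.47, -0.528, 0.47, 0.528]
contact_force: [-0.5, 1.9, 0.8]
gripper_width: 1.001
[0.49955261 0.05079936 0.3211169 ] [-1.16168683e-01  9.93229498e-01  3.43484982e-05]
[[-0.117 -0.939 -0.325  0.417]
 [ 0.993 -0.111 -0.038  0.04 ]
 [-0.    -0.327  0.945  0.464]
 [ 0.     0.     0.     1.   ]]
```

View pics/w1.png

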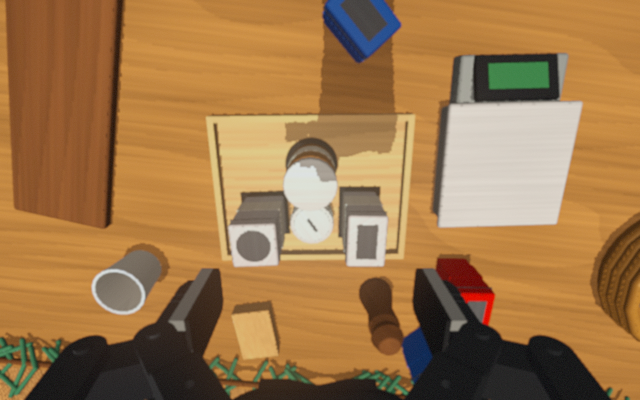

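The wrist view has the robot side at the top. It shows the jar at (311,185), low tin (312,225), square tin (254,243), oblong tin (366,240), plate (510,165) and board (60,110).

```bash
cat > meas.py <<'E'
from h import *
def comp(P,lo,hi,box,minpx=60,pr=True):
    z=P[...,2]; x0,x1,y0,y1=box # world box
    m=((z>lo)&(z<hi)&(P[...,0]>x0)&(P[...,0]<x1)&(P[...,1]>y0)&(P[...,1]<y1)).astype(np.uint8)
    n,l,s,ce=cv2.connectedComponentsWithStats(m); out=[]
    for i in range(1,n):
        if s[i,4]>minpx:
            pts=P[l==i]; r=cv2.minAreaRect((pts[:,:2]*1000).astype(np.float32))
            if pr: print(s[i],'rect',np.round(r[0],1),np.round(r[1],1),round(r[2],1),'z',np.median(pts[:,2]).round(4))
            out.append((r,l==i))
    return out
E
python3 - <<'E'
from meas import *
p,d,c=load('wrist'); P=cloud(c,d)
for n,a in dict(tall=(.098,.12,(.48,.66,-.06,.17)),low=(.04,.052,(.5,.66,0,.12)),plate=(.044,.052,(.36,.6,.18,.4)),board=(.013,.023,(.3,.7,-.4,-.18)),rim=(.017,.026,(.4,.7,-.15,.2)),console=(.025,.0445,(.3,.5,.18,.4)),box=(.06,.13,(.6,.85,-.3,.4))).items(): print(n); comp(P,*a)
# heights hist near plate
q=P[140:200,470:540].reshape(-1,3); print(np.percentile(q[:,2],[5,50,95]))
for uv in [(400,80),(330,130),(514,95)]: print(P[uv[1],uv[0]])
E
```

```text
tall
[ 283  157   55   54 2285] rect [521.6  44. ] [59.1 58.7] 46.7 z 0.1089
[ 346  213   42   53 2043] rect [583.1 117.5] [65.2 46.4] 6.1 z 0.105
[ 228  218   53   49 2226] rect [599.8 -12.8] [55.  54.5] 9.1 z 0.113
low
[344 197  23  17  82] rect [554.7 101.8] [15.4 34.5] 37.8 z 0.047
[273 202  12  40  67] rect [594.9  13.7] [54.8  9.7] 19.8 z 0.0458
[ 291  207   43   36 1221] rect [596.   53.5] [50.6 56.7] 8.9 z 0.0464
plate
[ 474   77   86   25 1592] rect [395.1 274.5] [ 26.2 100.4] 8.5 z 0.0469
[  438   101   144   126 15466] rect [488.2 288. ] [159.9 161.2] 8.1 z 0.0479
board
[    5     0   114   229 22582] rect [ 492.6 -287.1] [131.8 301.5] 82.7 z 0.0182
[125 253  25   9  78] rect [ 687.3 -197. ] [34.8  6.8] 84.8 z 0.018
rim
[ 206  114  210  146 3407] rect [557.6  47.9] [206.7 267.2] 7.2 z 0.0218
[343 192  33  10  77] rect [552.1 112.3] [ 9.8 45.4] 18.5 z 0.0217
[244 196  40  11  87] rect [574.2 -15.3] [53.9 11.9] 86.8 z 0.0216
[281 253  64   7 417] rect [655.7  60.6] [ 9.8 92.7] 7.3 z 0.0216
[367 283  23   9  96] rect [695.8 166.4] [ 8.1 34.2] 0.5 z 0.0213
console
[ 455   53  113   52 3694] rect [382.5 272.7] [ 56.4 131.2] 8.6 z 0.0351
[444 103   8  39  64] rect [443.9 203. ] [48.1  6.4] 9.4 z 0.042
box
[ 230  231   54   36 1010] rect [611.7 -10.8] [30.7 55. ] 8.5 z 0.113
[344 238  41  28 482] rect [606.5 119.4] [19.3 46.2] 8.0 z 0.1048
[ 92 266  56  48 896] rect [ 714.7 -198.6] [71.1 71.1] 71.0 z 0.0681
[ 450  278   45   48 1166] rect [667.  274.5] [50.6 46.9] 4.3 z 0.0951
[ 368  304   36   52 1392] rect [713.5 164.1] [34.8 42.9] 39.3 z 0.1084
[408 353  24  31 289] rect [791.2 237.4] [ 4.6 43.5] 51.1 z 0.0702
[nan nan nan]
[ 0.40001669  0.14531143 -0.00056677]
[0.47315085 0.06324758 0.00695093]
[0.40202741 0.27032333 0.04938042]
```

```bash
python3 plan.py 0.600 -0.0125 0.19 99
```

```text
t 1.9 p [0.4991 0.0521 0.321 ] psi 96.8 -> 99.0 dist 177 N 4 q [-0.59  0.1   0.4   1.87 -0.04  1.18  1.51]
[ 32.7 -23.1 -19. ] [-0.09  0.   -0.  ]
[ 32.7 -23.  -19.3] [-0.09  0.   -0.  ]
[ 32.7 -22.8 -19.5] [-0.09  0.   -0.  ]
[ 32.7 -22.6 -19.7] [-0.09  0.   -0.  ]
```

```bash
python3 -m jog '33 -23 -19 -0.09 0 0 85;33 -23 -19.3 -0.09 0 0 85;33 -23 -19.5 -0.09 0 0 85;32 -22.5 -19.7 -0.09 0 0 85;0 0 0 0 0 0 85'
python3 plan.py 0.600 -0.0125 0.072 99
```

```text
t: 2.4
eef_pos: [0.5994, -0.0133, 0.1847]
tool_rot: [0.457, -0.536, 0.462, 0.539]
contact_force: [-0.3, 0.3, 0.7]
gripper_width: 0.996
t 2.4 p [ 0.5994 -0.0133  0.1847] psi 99.0 -> 99.0 dist 113 N 3 q [-0.4   0.43  0.42  1.81 -0.2   0.96  1.83]
[37.6 -0.5  0.3] [ 0.   -0.   -0.03]
[37.6 -0.4  0.3] [ 0.   -0.   -0.03]
[37.6 -0.3  0.2] [ 0.   -0.   -0.03]
```

```bash
python3 -m jog '38 0 0 0 0 0 85;38 -0.5 0 0 0 0 85;36 -0.5 0.5 0 0 0 85;0 0 0 0 0 0 85'
python3 -m jog '0 0 0 0 0 0 40;0 0 0 0 0 0 40;0 0 0 0 0 0 40;0 0 0 0 0 0 40;0 0 0 0 0 0 40' 40
python3 -m jog '0 0 0 0 0 0 40;0 0 0 0 0 0 40' 40
python3 plan.py 0.600 -0.0125 0.072 99
```

```text
t: 2.8
eef_pos: [0.5975, -0.0096, 0.0745]
tool_rot: [0.457, -0.536, 0.46, 0.541]
contact_force: [-0.7, 0.2, 0.5]
gripper_width: 0.995
t: 3.3
eef_pos: [0.6033, -0.0116, 0.081]
tool_rot: [-0.461, 0.539, -0.458, -0.537]
contact_force: [-0.8, 2.2, 7.6]
gripper_width: 0.624
t: 3.5
eef_pos: [0.6033, -0.0116, 0.081]
tool_rot: [-0.461, 0.539, -0.458, -0.537]
contact_force: [-1.5, 2.6, 8.0]
gripper_width: 0.625
t 3.5 p [ 0.6033 -0.0116  0.081 ] psi 99.0 -> 99.0 dist 10 N 1 q [-0.35  0.56  0.36  1.87 -0.28  0.75  1.89]
[ 9.   3.5 -0.4] [0.   0.01 0.04]
```

```bash
python3 -m jog '-30 0 0 0 0 0 40;-40 0 0 0 0 0 40;0 0 0 0 0 0 40' 50
python3 plan.py 0.581 -0.296 0.15 99
```

```text
t: 3.8
eef_pos: [0.6051, -0.0127, 0.1543]
tool_rot: [-0.462, 0.54, -0.457, -0.535]
contact_force: [0.2, -1.1, -2.8]
gripper_width: 0.626
t 3.8 p [ 0.6051 -0.0127  0.1543] psi 99.0 -> 99.0 dist 284 N 7 q [-0.39  0.46  0.41  1.83 -0.23  0.88  1.85]
[  0.5   9.7 -39.4] [-0.   -0.    0.01]
[  0.5   9.7 -39.4] [-0.   -0.    0.01]
[  0.6   9.7 -39.4] [-0.   -0.    0.01]
[  0.6   9.7 -39.4] [-0.   -0.    0.01]
[  0.6   9.7 -39.4] [-0.   -0.    0.01]
[  0.6   9.7 -39.4] [-0.   -0.    0.01]
[  0.6   9.7 -39.4] [-0.   -0.    0.01]
```

```bash
python3 -m jog '0 9 -38 0 0 0 40;0 10 -40 0 0 0 40;0 10 -40 0 0 0 40;0 10 -40 0 0 0 40;0 10 -40 0 0 0 40'
python3 -m jog '0 10 -40 0 0 0 40;1 10 -38 0 0 0 40;0 0 0 0 0 0 40;0 0 0 0 0 0 40'
python3 plan.py 0.581 -0.296 0.090 99
```

```text
t: 4.3
eef_pos: [0.5833, -0.2168, 0.1482]
tool_rot: [0.459, -0.538, 0.459, 0.538]
contact_force: [0.6, -0.9, -3.5]
gripper_width: 0.625
t: 4.7
eef_pos: [0.5754, -0.2969, 0.1469]
tool_rot: [0.46, -0.537, 0.46, 0.537]
contact_force: [-0.0, 0.5, -2.8]
gripper_width: 0.624
t 4.7 p [ 0.5754 -0.2969  0.1469] psi 98.8 -> 99.0 dist 57 N 2 q [ 0.07  0.55  0.43  1.72 -0.27  0.93  2.34]
[28.5 -2.9  0. ] [-0.01  0.   -0.  ]
[28.5 -2.9  0. ] [-0.01  0.   -0.  ]
```

```bash
python3 -m jog '28 -3 0 0 0 0 40;20 -3 0 0 0 0 40;5 0 0 0 0 0 40;0 0 0 0 0 0 40'
python3 -m jog '2 0 0 0 0 0 40;2 0 0 0 0 0 40;0 0 0 0 0 0 40'
```

```text
t: 5.1
eef_pos: [0.5821, -0.293, 0.0934]
tool_rot: [0.459, -0.537, 0.459, 0.539]
contact_force: [0.9, -0.5, -1.6]
gripper_width: 0.624
t: 5.4
eef_pos: [0.5826, -0.2948, 0.0909]
tool_rot: [-0.459, 0.538, -0.459, -0.537]
contact_force: [-0.3, -0.4, -1.9]
gripper_width: 0.624
```

```bash
python3 -m jog '2 0 0 0 0 0 40;0 0 0 0 0 0 40'
python3 -m jog '2 0 0 0 0 0 40;0 0 0 0 0 0 40'
```

```text
t: 5.6
eef_pos: [0.5828, -0.295, 0.0901]
tool_rot: [-0.46, 0.538, -0.459, -0.537]
contact_force: [-3.4, 2.4, 7.6]
gripper_width: 0.624
t: 5.8
eef_pos: [0.583, -0.295, 0.0901]
tool_rot: [-0.46, 0.538, -0.459, -0.537]
contact_force: [-8.4, 4.7, 22.3]
gripper_width: 0.624
```

```bash
python3 -m jog '-2 0 0 0 0 0 40;0 0 0 0 0 0 62;0 0 0 0 0 0 80;0 0 0 0 0 0 80;0 0 0 0 0 0 80'
python3 -m jog '-30 0 0 0 0 0 85;-45 0 0 0 0 0 85;-45 0 0 0 0 0 85;-30 0 0 0 0 0 85'
python3 plan.py 0.5215 0.044 0.22 97
```

```text
t: 6.3
eef_pos: [0.5824, -0.2948, 0.0881]
tool_rot: [0.459, -0.538, 0.459, 0.538]
contact_force: [-1.2, 0.3, -0.2]
gripper_width: 0.938
t: 6.7
eef_pos: [0.5831, -0.2955, 0.2416]
tool_rot: [-0.46, 0.539, -0.459, -0.536]
contact_force: [0.3, -0.7, 1.2]
gripper_width: 0.994
t 6.7 p [ 0.5831 -0.2955  0.2416] psi 99.0 -> 97.0 dist 346 N 8 q [ 0.04  0.46  0.47  1.63 -0.23  1.11  2.3 ]
[ 2.6  1.  43.1] [ 0.04 -0.    0.  ]
[ 2.6  1.2 43.1] [ 0.04 -0.    0.  ]
[ 2.6  1.4 43.1] [ 0.04 -0.    0.  ]
[ 2.6  1.5 43.1] [ 0.04 -0.    0.  ]
[ 2.7  1.7 43.1] [ 0.04 -0.    0.  ]
[ 2.7  1.9 43.1] [ 0.04 -0.    0.  ]
[ 2.7  2.1 43.1] [ 0.04 -0.    0.  ]
[ 2.7  2.3 43.1] [ 0.04 -0.    0.  ]
```

```bash
python3 -m jog '2 1 43 0.04 0 0 85;2 1 43 0.04 0 0 85;3 1.5 43 0.04 0 0 85;3 1.5 43 0.04 0 0 85;3 1.5 43 0.04 0 0 85'
python3 -m jog '3 2 43 0.04 0 0 85;3 2 43 0.04 0 0 85;3 2 43 0.04 0 0 85;0 0 0 0 0 0 85;0 0 0 0 0 0 85'
python3 plan.py 0.5215 0.044 0.075 97
```

```text
t: 7.2
eef_pos: [0.5436, -0.0815, 0.2252]
tool_rot: [-0.465, 0.533, -0.465, -0.533]
contact_force: [0.9, 0.2, 0.2]
gripper_width: 0.999
t: 7.7
eef_pos: [0.521, 0.0451, 0.2162]
tool_rot: [0.467, -0.531, 0.468, 0.531]
contact_force: [-0.7, -0.5, 0.6]
gripper_width: 0.993
t 7.7 p [0.521  0.0451 0.2162] psi 97.2 -> 97.0 dist 141 N 4 q [-0.52  0.25  0.37  1.95 -0.11  0.96  1.6 ]
[35.3 -0.1 -0.3] [ 0.01 -0.   -0.  ]
[35.3 -0.1 -0.3] [ 0.01 -0.   -0.  ]
[35.3 -0.1 -0.3] [ 0.01 -0.   -0.  ]
[35.3 -0.1 -0.3] [ 0.01 -0.   -0.  ]
```

```bash
python3 -m jog '35 0 0 0 0 0 85;35 0 0 0 0 0 85;35 0 0 0 0 0 85;35 0 -1 0 0 0 85;0 0 0 0 0 0 85'
python3 -m jog '0 0 0 0 0 0 45;0 0 0 0 0 0 45;0 0 0 0 0 0 45;0 0 0 0 0 0 45;0 0 0 0 0 0 45' 40
python3 -m jog '0 0 0 0 0 0 45' 40
```

```text
t: 8.2
eef_pos: [0.5184, 0.0406, 0.0728]
tool_rot: [0.466, -0.528, 0.471, 0.531]
contact_force: [-0.4, -0.2, -0.4]
gripper_width: 1.0
t: 8.7
eef_pos: [0.5229, 0.043, 0.0783]
tool_rot: [-0.469, 0.531, -0.467, -0.529]
contact_force: [-0.6, -0.3, 7.5]
gripper_width: 0.689
t: 8.8
eef_pos: [0.5229, 0.0429, 0.0783]
tool_rot: [-0.469, 0.531, -0.467, -0.529]
contact_force: [-0.7, -0.7, 6.3]
gripper_width: 0.691
```

```bash
python3 -m jog '-30 0 0 0 0 0 45;-45 0 0 0 0 0 45;0 0 0 0 0 0 45' 50
python3 plan.py 0.485 -0.286 0.15 97
```

```text
t: 9.1
eef_pos: [0.5251, 0.0432, 0.1569]
tool_rot: [-0.471, 0.532, -0.465, -0.528]
contact_force: [1.1, 0.2, -3.6]
gripper_width: 0.688
t 9.1 p [0.5251 0.0432 0.1569] psi 97.0 -> 97.0 dist 332 N 8 q [-0.5   0.33  0.36  2.01 -0.16  0.82  1.65]
[  0.7  10.  -40.2] [0.   0.   0.01]
[  0.7  10.  -40.2] [0.   0.   0.01]
[  0.7  10.  -40.2] [0.   0.   0.01]
[  0.8  10.  -40.2] [0.   0.   0.01]
[  0.8  10.  -40.2] [0.   0.   0.01]
[  0.8  10.  -40.2] [0.   0.   0.01]
[  0.8  10.  -40.2] [0.   0.   0.01]
[  0.8  10.  -40.2] [0.   0.   0.01]
```

```bash
python3 -m jog '0 10 -40 0 0 0 45;0 10 -40 0 0 0 45;0 10 -40 0 0 0 45;1 10 -40 0 0 0 45;1 10 -40 0 0 0 45'
python3 -m jog '1 10 -40 0 0 0 45;1 10 -40 0 0 0 45;1 9 -40 0 0 0 45;0 0 0 0 0 0 45;0 0 0 0 0 0 45'
python3 plan.py 0.485 -0.286 0.087 97
```

```text
t: 9.6
eef_pos: [0.4955, -0.1629, 0.1493]
tool_rot: [-0.468, 0.53, -0.468, -0.53]
contact_force: [0.7, 1.2, -3.7]
gripper_width: 0.687
t: 10.1
eef_pos: [0.4813, -0.2852, 0.146]
tool_rot: [0.469, -0.529, 0.469, 0.529]
contact_force: [0.3, 0.9, -4.3]
gripper_width: 0.69
t 10.1 p [ 0.4813 -0.2852  0.146 ] psi 96.9 -> 97.0 dist 59 N 2 q [ 0.07  0.41  0.45  1.94 -0.23  0.84  2.34]
[29.5 -1.8 -0.6] [-0.01  0.   -0.  ]
[29.5 -1.8 -0.6] [-0.01  0.   -0.  ]
```

```bash
python3 -m jog '29 -2 0 0 0 0 45;20 -2 0 0 0 0 45;4 0 0 0 0 0 45;0 0 0 0 0 0 45'
python3 -m jog '3 0 0 0 0 0 45;0 0 0 0 0 0 45;2 0 0 0 0 0 45;0 0 0 0 0 0 45'
```

```text
t: 10.5
eef_pos: [0.4861, -0.2823, 0.0928]
tool_rot: [0.468, -0.53, 0.468, 0.531]
contact_force: [0.6, 0.8, -3.0]
gripper_width: 0.683
t: 10.9
eef_pos: [0.4864, -0.2838, 0.0885]
tool_rot: [-0.468, 0.53, -0.468, -0.53]
contact_force: [0.7, -0.6, -3.8]
gripper_width: 0.69
```

```bash
python3 -m jog '2 0 0 0 0 0 45;0 0 0 0 0 0 45'
```

```text
t: 11.1
eef_pos: [0.487, -0.2838, 0.0875]
tool_rot: [-0.469, 0.53, -0.468, -0.53]
contact_force: [-1.9, 2.6, 7.8]
gripper_width: 0.683
```

```bash
python3 -m jog '-1 0 0 0 0 0 65;0 0 0 0 0 0 75;0 0 0 0 0 0 82;0 0 0 0 0 0 82;0 0 0 0 0 0 82'
python3 -m jog '-30 0 0 0 0 0 85;-45 0 0 0 0 0 85;-45 0 0 0 0 0 85;-40 0 0 0 0 0 85'
python3 plan.py 0.500 0.05 0.30 96
```

```text
t: 11.6
eef_pos: [0.4863, -0.2838, 0.0872]
tool_rot: [-0.468, 0.53, -0.468, -0.53]
contact_force: [-0.0, -0.5, -0.2]
gripper_width: 0.959
t: 12.0
eef_pos: [0.4862, -0.284, 0.2494]
tool_rot: [-0.468, 0.53, -0.468, -0.53]
contact_force: [0.9, 0.6, 0.3]
gripper_width: 0.992
t 12.0 p [ 0.4862 -0.284   0.2494] psi 97.1 -> 96.0 dist 338 N 8 q [ 0.02  0.29  0.5   1.83 -0.16  1.05  2.27]
[-6.3 -6.8 41.2] [ 0.02 -0.    0.  ]
[-6.3 -6.7 41.2] [ 0.02 -0.    0.  ]
[-6.3 -6.7 41.2] [ 0.02 -0.    0.  ]
[-6.3 -6.6 41.3] [ 0.02 -0.    0.  ]
[-6.3 -6.5 41.3] [ 0.02 -0.    0.  ]
[-6.3 -6.4 41.3] [ 0.02 -0.    0.  ]
[-6.3 -6.3 41.3] [ 0.02 -0.    0.  ]
[-6.3 -6.2 41.3] [ 0.02 -0.    0.  ]
```

```bash
python3 -m jog '-7 -7 41 0.02 0 0 85;-7 -7 41 0.02 0 0 85;-7 -7 41 0.02 0 0 85;-6 -6.5 41 0.02 0 0 85;-6 -6.5 41 0.02 0 0 85'
python3 -m jog '-6 -6.5 41 0.02 0 0 85;-6 -6 41 0.02 0 0 85;-6 -6 41 0.02 0 0 85;0 0 0 0 0 0 85;0 0 0 0 0 0 85'
python3 - <<'E'
from meas import *
p,d,c=snap('wrist'); save('w2.png',p); P=cloud(c,d)
for n,a in dict(tall=(.098,.12,(.48,.66,-.06,.17)),low=(.04,.052,(.5,.66,0.02,.09)),board=(.09,.135,(.3,.7,-.4,-.18))).items(): print(n); comp(P,*a)
E
```

```text
t: 12.5
eef_pos: [0.4954, -0.0746, 0.2807]
tool_rot: [-0.471, 0.527, -0.471, -0.527]
contact_force: [1.0, -0.1, 0.3]
gripper_width: 0.991
t: 13.0
eef_pos: [0.5003, 0.049, 0.2982]
tool_rot: [-0.472, 0.527, -0.472, -0.527]
contact_force: [-0.7, -0.8, 0.2]
gripper_width: 0.995
tall
[ 350  220   45   56 2294] rect [583.8 117.5] [66.5 46.2] 6.1 z 0.105
low
[ 291  208   46   43 1505] rect [593.5  52.9] [56.9 56.7] 65.2 z 0.0463
board
[   0   91   29   60 1260] rect [ 487.2 -263.4] [24.7 57.7] 88.7 z 0.1002
[   0  180   34   57 1422] rect [ 576.3 -274.1] [57.  19.1] 18.1 z 0.1067
```

View pics/w2.png

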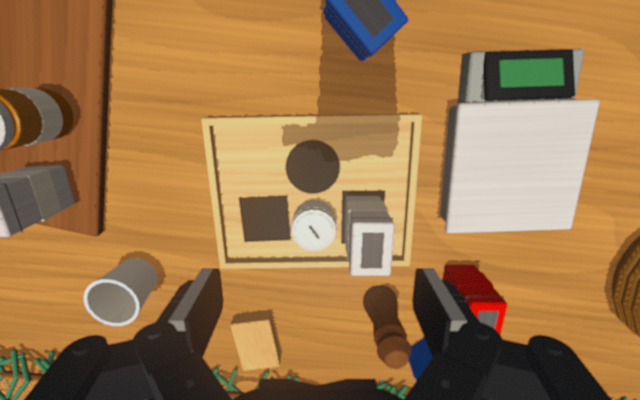

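The mats are clear: round at (312,166), square at (264,218). The low tin at (313,230) hasn't moved. The jar and square tin are standing on the board at the left edge.

```bash
cat > mats.py <<'E'
from meas import *
def mats(pts_px,cam='wrist',thr=75):
    p,d,c=load(cam); g=p.max(2)
    for n,(u,v) in pts_px.items():
        m=(g<thr).astype(np.uint8); nn,l=cv2.connectedComponents(m)
        k=l[v,u]; mm=(l==k).astype(np.uint8)
        ct=max(cv2.findContours(mm,cv2.RETR_EXTERNAL,cv2.CHAIN_APPROX_NONE)[0],key=len).reshape(-1,2)
        W=onplane(c,ct,.009)[:,:2]*1000
        r=cv2.minAreaRect(W.astype(np.float32)); e=cv2.fitEllipse(W.astype(np.float32))
        print(n,'px',mm.sum(),'rect',np.round(r[0],1),np.round(r[1],1),round(r[2],1),'ell',np.round(e[0],1),np.round(e[1],1))
E
python3 - <<'E'
from mats import *
mats(dict(rnd=(312,166),sq=(264,218)))
E
python3 plan.py 0.5835 0.1175 0.18 96
```

```text
rnd px 221396 rect [626.3  64.8] [ 603.7 1103.7] 6.3 ell [614.1  70.6] [ 625.3 1080.5]
sq px 221396 rect [626.3  64.8] [ 603.7 1103.7] 6.3 ell [614.1  70.6] [ 625.3 1080.5]
t 13.05 p [0.5002 0.0475 0.2981] psi 96.1 -> 96.0 dist 161 N 4 q [-0.48  0.12  0.29  1.89 -0.04  1.13  1.5 ]
[ 29.5 -22.6  15.2] [ 0. -0. -0.]
[ 29.5 -22.6  15.2] [ 0. -0. -0.]
[ 29.5 -22.5  15.2] [ 0. -0. -0.]
[ 29.5 -22.5  15.2] [ 0. -0. -0.]
```

Run:
```python
from mats import *
p,d,c=load('wrist')
print(p[166,312],p[218,264],p[180,230],p[190,300],p[140,350])
for t in (50,60,70): print(t); mats(dict(rnd=(312,166),sq=(264,218)),thr=t)
```

```text
[87 71 55] [94 76 59] [226 190 125] [163 130  87] [171 131  83]
50
rnd px 230111 rect [626.3  64.8] [ 603.7 1103.7] 6.3 ell [613.8  51. ] [ 625.8 1144.9]
sq px 230111 rect [626.3  64.8] [ 603.7 1103.7] 6.3 ell [613.8  51. ] [ 625.8 1144.9]
60
rnd px 226755 rect [626.3  64.8] [ 603.7 1103.7] 6.3 ell [609.3  78.2] [ 621.7 1087.1]
sq px 226755 rect [626.3  64.8] [ 603.7 1103.7] 6.3 ell [609.3  78.2] [ 621.7 1087.1]
70
rnd px 223974 rect [626.3  64.8] [ 603.7 1103.7] 6.3 ell [608.7  79.2] [ 626.3 1083.7]
sq px 223974 rect [626.3  64.8] [ 603.7 1103.7] 6.3 ell [608.7  79.2] [ 626.3 1083.7]
```

Run:
```python
from mats import *
for t in (115,125,135): print(t); mats(dict(rnd=(312,166),sq=(264,218)),thr=t)
```

```text
115
rnd px 2173 rect [520.4  43.3] [69.3 66.8] 6.3 ell [520.4  43.3] [67.3 69. ]
sq px 1950 rect [600.3 -13.8] [63.4 63.4] 9.1 ell [600.5 -14.1] [72.7 73.3]
125
rnd px 2202 rect [520.5  42.7] [69.3 68. ] 6.3 ell [520.3  43.3] [67.6 69.6]
sq px 2001 rect [600.3 -13.9] [64.1 63.9] 9.1 ell [600.3 -14. ] [73.5 73.9]
135
rnd px 2234 rect [519.9  42.7] [70.5 68. ] 6.3 ell [520.3  43.2] [68.1 70.1]
sq px 2032 rect [600.2 -13.9] [64.6 64.2] 9.1 ell [600.1 -13.9] [74.  74.3]
```

```bash
python3 -m jog '29 -22.5 15 0 0 0 85;29 -22.5 15 0 0 0 85;29 -22.5 15 0 0 0 85;28 -22.5 15 0 0 0 85;0 0 0 0 0 0 85'
python3 plan.py 0.5835 0.1175 0.068 96
```

```text
t: 13.55
eef_pos: [0.5829, 0.1178, 0.1786]
tool_rot: [0.47, -0.525, 0.474, 0.527]
contact_force: [-1.2, -0.5, -0.8]
gripper_width: 0.993
t 13.55 p [0.5829 0.1178 0.1786] psi 96.2 -> 96.0 dist 111 N 3 q [-0.5   0.41  0.25  1.81 -0.12  0.94  1.49]
[36.9 -0.4 -0.1] [ 0.01 -0.01 -0.02]
[36.9 -0.3 -0.1] [ 0.01 -0.01 -0.02]
[36.9 -0.3 -0.1] [ 0.01 -0.01 -0.02]
```

```bash
python3 -m jog '36 0 0 0 0 0 85;36 0 0 0 0 0 85;36 -1 0 0 0 0 85;0 0 0 0 0 0 85;0 0 0 0 0 0 85'
python3 -m jog '0 0 0 0 0 0 35;0 0 0 0 0 0 35;0 0 0 0 0 0 35;0 0 0 0 0 0 35;0 0 0 0 0 0 35' 40
python3 -m jog '0 0 0 0 0 0 35;0 0 0 0 0 0 35' 50
```

```text
t: 14.05
eef_pos: [0.5847, 0.1158, 0.0762]
tool_rot: [-0.473, 0.526, -0.473, -0.525]
contact_force: [0.1, 0.3, 0.6]
gripper_width: 0.994
t: 14.55
eef_pos: [0.5856, 0.1179, 0.0772]
tool_rot: [-0.473, 0.526, -0.472, -0.526]
contact_force: [-1.2, 1.4, 7.7]
gripper_width: 0.531
t: 14.75
eef_pos: [0.5856, 0.1179, 0.0772]
tool_rot: [-0.473, 0.526, -0.472, -0.526]
contact_force: [-0.8, 0.4, 8.5]
gripper_width: 0.527
```

```bash
python3 -m jog '-30 0 0 0 0 0 35;-50 0 0 0 0 0 35;-50 0 0 0 0 0 35;0 0 0 0 0 0 35'
python3 plan.py 0.388 -0.272 0.21 96
```

```text
t: 15.15
eef_pos: [0.5888, 0.1181, 0.213]
tool_rot: [-0.477, 0.528, -0.469, -0.523]
contact_force: [2.2, 0.5, -2.9]
gripper_width: 0.528
t 15.15 p [0.5888 0.1181 0.213 ] psi 96.1 -> 96.0 dist 439 N 10 q [-0.51  0.37  0.27  1.78 -0.12  0.99  1.48]
[ -0.1  24.1 -36.7] [0.   0.   0.01]
[ -0.1  24.1 -36.7] [0.   0.   0.01]
[ -0.   24.1 -36.7] [0.   0.   0.01]
[  0.   24.1 -36.7] [0.   0.   0.01]
[  0.1  24.1 -36.7] [0.   0.   0.01]
[  0.1  24.1 -36.7] [0.   0.   0.01]
[  0.1  24.1 -36.7] [0.   0.   0.01]
[  0.2  24.1 -36.7] [0.   0.   0.01]
[  0.2  24.1 -36.7] [0.   0.   0.01]
[  0.3  24.1 -36.7] [0.   0.   0.01]
```

```bash
python3 -m jog '0 23 -36 0 0 0 35;0 24 -37 0 0 0 35;0 24 -37 0 0 0 35;0 24 -37 0 0 0 35;0 24 -37 0 0 0 35'
python3 -m jog '0 24 -37 0 0 0 35;0 24 -37 0 0 0 35;0 24 -37 0 0 0 35;0 24 -37 0 0 0 35;0 24 -36 0 0 0 35'
python3 -m jog '0 0 0 0 0 0 35;0 0 0 0 0 0 35'
python3 plan.py 0.388 -0.272 0.089 96
```

```text
t: 15.65
eef_pos: [0.4841, -0.0795, 0.2049]
tool_rot: [0.472, -0.526, 0.473, 0.526]
contact_force: [0.8, -0.2, -3.0]
gripper_width: 0.526
t: 16.15
eef_pos: [0.3845, -0.275, 0.205]
tool_rot: [0.473, -0.526, 0.473, 0.526]
contact_force: [0.3, 0.1, -3.9]
gripper_width: 0.534
t: 16.35
eef_pos: [0.385, -0.2743, 0.2049]
tool_rot: [0.473, -0.525, 0.473, 0.526]
contact_force: [0.2, 0.7, -3.1]
gripper_width: 0.529
t 16.35 p [ 0.385  -0.2743  0.2049] psi 95.9 -> 96.0 dist 116 N 3 q [ 0.05  0.18  0.5   2.08 -0.11  0.91  2.28]
[38.6 -1.1  0.7] [-0.  0. -0.]
[38.6 -1.1  0.7] [-0.  0. -0.]
[38.6 -1.1  0.7] [-0.  0. -0.]
```

```bash
python3 -m jog '38 0 0 0 0 0 35;38 0 0 0 0 0 35;28 0 0 0 0 0 35;5 0 0 0 0 0 35;0 0 0 0 0 0 35'
python3 -m jog '3 0 0 0 0 0 35;0 0 0 0 0 0 35'
```

```text
t: 16.85
eef_pos: [0.3861, -0.2727, 0.0958]
tool_rot: [0.472, -0.526, 0.472, 0.527]
contact_force: [0.3, -0.1, -2.2]
gripper_width: 0.527
t: 17.05
eef_pos: [0.3871, -0.274, 0.0944]
tool_rot: [-0.473, 0.527, -0.472, -0.525]
contact_force: [-0.2, -0.4, -2.4]
gripper_width: 0.53
```

```bash
python3 -m jog '4 0 0 0 0 0 35;0 0 0 0 0 0 35;2 0 0 0 0 0 35;0 0 0 0 0 0 35'
```

```text
t: 17.45
eef_pos: [0.386, -0.2738, 0.0872]
tool_rot: [0.473, -0.526, 0.473, 0.526]
contact_force: [-0.8, -0.3, -2.7]
gripper_width: 0.53
```

```bash
python3 -m jog '2 0 0 0 0 0 35;0 0 0 0 0 0 35'
```

```text
t: 17.65
eef_pos: [0.3862, -0.274, 0.0862]
tool_rot: [0.473, -0.526, 0.472, 0.526]
contact_force: [-4.6, 2.9, 11.9]
gripper_width: 0.53
```

```bash
python3 -m jog '-1 0 0 0 0 0 55;0 0 0 0 0 0 65;0 0 0 0 0 0 75;0 0 0 0 0 0 75'
python3 -m jog '-30 0 0 0 0 0 85;-45 0 0 0 0 0 85;-45 0 0 0 0 0 85;-40 0 0 0 0 0 85'
python3 plan.py 0.56 0.052 0.24 97
```

```text
t: 18.05
eef_pos: [0.3861, -0.2739, 0.0862]
tool_rot: [-0.473, 0.526, -0.473, -0.526]
contact_force: [-0.3, -0.2, 0.3]
gripper_width: 0.879
t: 18.45
eef_pos: [0.3859, -0.2741, 0.2483]
tool_rot: [-0.473, 0.526, -0.473, -0.526]
contact_force: [1.0, -0.0, -0.1]
gripper_width: 0.995
t 18.45 p [ 0.3859 -0.2741  0.2483] psi 96.1 -> 97.0 dist 370 N 9 q [ 0.01  0.12  0.53  2.03 -0.07  1.01  2.25]
[  0.9 -23.1  34. ] [-0.02 -0.    0.  ]
[  0.9 -23.1  33.9] [-0.02 -0.    0.  ]
[  0.9 -23.2  33.9] [-0.02 -0.    0.  ]
[  0.9 -23.3  33.8] [-0.02 -0.    0.  ]
[  0.9 -23.3  33.8] [-0.02 -0.    0.  ]
[  0.9 -23.4  33.8] [-0.02 -0.    0.  ]
[  0.9 -23.4  33.7] [-0.02 -0.    0.  ]
[  0.9 -23.5  33.7] [-0.02 -0.    0.  ]
[  0.9 -23.6  33.6] [-0.02 -0.    0.  ]
```

```bash
python3 -m jog '0 -16 35 -0.02 0 0 85;0 -16 36 -0.02 0 0 85;0 -17 36 -0.02 0 0 85;0 -17 36 -0.02 0 0 85;0 -17 36 -0.02 0 0 85'
python3 -m jog '0 -17 36 -0.02 0 0 85;-5 -17 36 -0.02 0 0 85;-5 -17 36 -0.02 0 0 85;0 -17 36 -0.02 0 0 85;0 0 0 0 0 0 85'
python3 -m jog '0 0 0 0 0 0 85'
python3 - <<'E'
from mats import *
p,d,c=snap('wrist'); save('w3.png',p); P=cloud(c,d)
for n,a in dict(low=(.04,.052,(.5,.66,0.02,.09)),plate=(.044,.052,(.36,.6,.18,.4))).items(): print(n); comp(P,*a)
p,d,c=snap('top'); save('top3.png',p); P=cloud(c,d)
for n,a in dict(low=(.04,.052,(.5,.66,0.02,.09)),board=(.09,.135,(.3,.7,-.4,-.18))).items(): print(n); comp(P,*a)
E
```

```text
t: 18.95
eef_pos: [0.4489, -0.0852, 0.2464]
tool_rot: [-0.47, 0.528, -0.47, -0.528]
contact_force: [0.1, -0.7, 0.8]
gripper_width: 0.994
t: 19.45
eef_pos: [0.5, 0.0706, 0.2562]
tool_rot: [0.466, -0.532, 0.465, 0.533]
contact_force: [-0.0, -0.1, -0.8]
gripper_width: 1.0
t: 19.55
eef_pos: [0.4988, 0.0649, 0.2559]
tool_rot: [0.467, -0.531, 0.467, 0.531]
contact_force: [-0.2, -0.9, 0.6]
gripper_width: 0.996
low
[ 273  220   50   47 1805] rect [593.5  52.6] [56.8 56.6] 7.2 z 0.0464
plate
[ 489   78  101   29 2259] rect [395.1 274.3] [26.2 99.9] 8.6 z 0.0469
[  444   106   172   145 20823] rect [488.4 288.4] [160.1 161.9] 8.4 z 0.0479
low
board
[431 170  32  29 708] rect [ 578.7 -295.2] [55.3 55.1] 8.5 z 0.1211
[427 213  30  28 664] rect [ 484.6 -280.7] [58.2 58.5] 74.5 z 0.1172
[427 258  27  33 737] rect [ 383.4 -273.2] [66.3 47.2] 6.9 z 0.1134
```

View pics/w3.png

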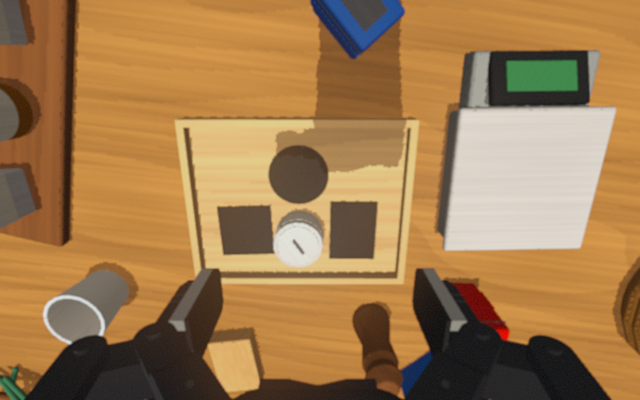

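View pics/top3.png

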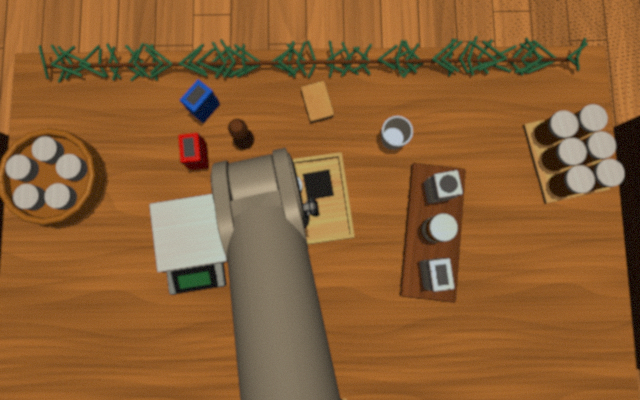

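The three stand upright on the board, at top-view pixels (447,184), (442,227) and (440,274). In the wrist view the low tin at (298,245) is free, the mats are at (299,173), (246,230) and (354,230), and the plate is clear at (525,180).

```bash
python3 - <<'E'
from mats import *
for t in (120,130): mats(dict(rnd=(299,173),sq=(246,230),obl=(354,230)),thr=t)
E
python3 plan.py 0.5935 0.0527 0.12 97
```

```text
rnd px 2647 rect [520.5  43.2] [68.3 69.9] 88.7 ell [520.4  43.4] [68.  69.4]
sq px 2370 rect [600.3 -13.9] [63.9 63.9] 9.1 ell [600.2 -14.2] [73.7 74.1]
obl px 2463 rect [583.3 118.3] [75.5 55.3] 7.0 ell [583.3 118.4] [62.9 90.3]
rnd px 2686 rect [520.1  43. ] [69.5 68.9] 7.4 ell [520.2  43.3] [68.5 70. ]
sq px 2419 rect [600.2 -14. ] [64.6 64.5] 8.6 ell [600.2 -13.9] [74.3 74.9]
obl px 2493 rect [583.2 118.7] [75.2 56.2] 7.4 ell [583.2 118.5] [63.7 90.2]
t 19.65 p [0.4985 0.063  0.256 ] psi 97.1 -> 97.0 dist 166 N 4 q [-0.45  0.16  0.23  1.94 -0.04  1.04  1.49]
[ 34.  -23.3  -5.5] [ 0. -0. -0.]
[ 34.  -23.3  -5.5] [ 0. -0. -0.]
[ 34.  -23.3  -5.5] [ 0. -0. -0.]
[ 34.  -23.3  -5.4] [ 0. -0. -0.]
```

```bash
python3 -m jog '34 -23 -5.5 0 0 0 85;34 -23 -5.5 0 0 0 85;34 -23 -5.5 0 0 0 85;30 -23 -5 0 0 0 85;0 0 0 0 0 0 85'
python3 -m jog '30 0 0 0 0 0 85;30 0 0 0 0 0 85;0 0 0 0 0 0 85;0 0 0 0 0 0 85'
python3 plan.py 0.5935 0.0527 0.015 97
```

```text
t: 20.15
eef_pos: [0.5922, 0.0518, 0.1198]
tool_rot: [0.466, -0.529, 0.471, 0.531]
contact_force: [-1.5, -0.5, -0.6]
gripper_width: 0.996
t: 20.55
eef_pos: [0.5928, 0.0535, 0.0653]
tool_rot: [-0.468, 0.53, -0.468, -0.53]
contact_force: [0.6, 0.2, 0.7]
gripper_width: 0.992
t 20.55 p [0.5928 0.0535 0.0653] psi 97.1 -> 97.0 dist 50 N 2 q [-0.34  0.56  0.2   1.89 -0.16  0.71  1.64]
[25.2 -0.3 -0.4] [ 0.01 -0.   -0.  ]
[25.2 -0.3 -0.5] [ 0.01 -0.   -0.  ]
```

```bash
python3 -m jog '25 0 -0.5 0 0 0 85;24 -0.5 -0.5 0 0 0 85;0 0 0 0 0 0 85;0 0 0 0 0 0 85'
python3 -m jog '0 0 0 0 0 0 45;0 0 0 0 0 0 45;0 0 0 0 0 0 45;0 0 0 0 0 0 45;0 0 0 0 0 0 45' 40
```

```text
t: 20.95
eef_pos: [0.5944, 0.0534, 0.0171]
tool_rot: [-0.468, 0.531, -0.467, -0.53]
contact_force: [0.7, -0.2, 0.8]
gripper_width: 0.995
t: 21.45
eef_pos: [0.5947, 0.0538, 0.0173]
tool_rot: [-0.468, 0.531, -0.467, -0.53]
contact_force: [-1.6, -0.4, 9.1]
gripper_width: 0.667
```

```bash
python3 -m jog '-30 0 0 0 0 0 45;-40 0 0 0 0 0 45;-30 0 0 0 0 0 45;0 0 0 0 0 0 45' 50
python3 plan.py 0.489 0.289 0.115 97
```

```text
t: 21.85
eef_pos: [0.5967, 0.0539, 0.1203]
tool_rot: [-0.47, 0.532, -0.465, -0.528]
contact_force: [0.4, 0.5, -2.4]
gripper_width: 0.662
t 21.85 p [0.5967 0.0539 0.1203] psi 97.2 -> 97.0 dist 259 N 6 q [-0.36  0.48  0.22  1.86 -0.14  0.81  1.63]
[ 0.8 12.9 41.1] [0.   0.   0.01]
[ 0.8 12.9 41.1] [0.   0.   0.01]
[ 0.8 13.  41.1] [0.   0.   0.01]
[ 0.8 13.  41.1] [0.   0.   0.01]
[ 0.9 13.  41.1] [0.   0.   0.01]
[ 0.9 13.  41.1] [0.   0.   0.01]
```

```bash
python3 -m jog '1 12 41 0 0 0 45;1 12 41 0 0 0 45;1 13 41 0 0 0 45;1 13 41 0 0 0 45;1 13 41 0 0 0 45'
python3 -m jog '1 13 40 0 0 0 45;0 0 0 0 0 0 45;0 0 0 0 0 0 45'
python3 plan.py 0.489 0.289 0.062 97
```

```text
t: 22.35
eef_pos: [0.5039, 0.2502, 0.1097]
tool_rot: [0.467, -0.53, 0.468, 0.531]
contact_force: [0.8, -0.1, -2.4]
gripper_width: 0.663
t: 22.65
eef_pos: [0.4861, 0.2882, 0.1086]
tool_rot: [0.466, -0.531, 0.467, 0.531]
contact_force: [0.2, -1.0, -2.1]
gripper_width: 0.66
t 22.65 p [0.4861 0.2882 0.1086] psi 97.4 -> 97.0 dist 47 N 2 q [-0.79  0.45  0.18  1.94 -0.11  0.76  1.16]
[23.3 -1.5  0.2] [ 0.03 -0.   -0.01]
[23.3 -1.5  0.2] [ 0.03 -0.   -0.01]
```

```bash
python3 -m jog '23 -1.5 0 0 0 0 45;20 -1.5 0 0 0 0 45;0 0 0 0 0 0 45;0 0 0 0 0 0 45'
python3 -m jog '2 0 0 0 0 0 45;0 0 0 0 0 0 45'
```

```text
t: 23.05
eef_pos: [0.4908, 0.286, 0.0662]
tool_rot: [-0.468, 0.53, -0.469, -0.53]
contact_force: [0.7, -0.1, -1.5]
gripper_width: 0.662
t: 23.25
eef_pos: [0.491, 0.2875, 0.065]
tool_rot: [-0.468, 0.53, -0.467, -0.53]
contact_force: [0.2, 0.3, -2.5]
gripper_width: 0.662
```

```bash
python3 -m jog '4 2 1 0 0 0 45;0 0 0 0 0 0 45'
python3 -m jog '2 0 0 0 0 0 45;0 0 0 0 0 0 45'
```

```text
t: 23.45
eef_pos: [0.4878, 0.2884, 0.0602]
tool_rot: [0.467, -0.53, 0.468, 0.531]
contact_force: [0.1, 0.5, -2.7]
gripper_width: 0.658
t: 23.65
eef_pos: [0.4881, 0.2885, 0.0593]
tool_rot: [0.468, -0.53, 0.468, 0.531]
contact_force: [-4.2, -1.9, 9.0]
gripper_width: 0.662
```

```bash
python3 -m jog '-1 0 0 0 0 0 65;0 0 0 0 0 0 75;0 0 0 0 0 0 82;0 0 0 0 0 0 82'
python3 -m jog '-25 0 0 0 0 0 85;-45 0 0 0 0 0 85;-45 0 0 0 0 0 85;-45 0 0 0 0 0 85;0 0 0 0 0 0 85'
python3 - <<'E'
from mats import *
p,d,c=snap('wrist'); save('w4.png',p); P=cloud(c,d)
for n,a in dict(low=(.08,.096,(.4,.6,0.2,.39)),plate=(.044,.052,(.36,.6,.18,.4))).items(): print(n); comp(P,*a)
E
python3 plan.py 0.388 -0.273 0.25 96
```

```text
t: 24.05
eef_pos: [0.4884, 0.2883, 0.0593]
tool_rot: [-0.468, 0.53, -0.468, -0.53]
contact_force: [-0.6, -0.1, -0.8]
gripper_width: 0.956
t: 24.55
eef_pos: [0.4918, 0.2902, 0.2258]
tool_rot: [-0.472, 0.531, -0.464, -0.529]
contact_force: [0.2, 0.6, -0.1]
gripper_width: 0.997
low
[ 282  144   67   66 3435] rect [487.4 287.1] [56.9 57. ] 2.4 z 0.0885
plate
[ 259   48  113   33 2889] rect [395.  275.5] [25.6 99.7] 8.4 z 0.0469
[  227    80   177   164 22657] rect [488.3 288.7] [159.7 160.5] 8.3 z 0.048
t 24.6 p [0.4902 0.2894 0.2227] psi 97.2 -> 96.0 dist 572 N 13 q [-0.81  0.31  0.21  1.84 -0.08  0.99  1.13]
[ -2.3  13.2 -41.9] [0.02 0.   0.  ]
[ -2.3  13.1 -42. ] [0.02 0.   0.  ]
[ -2.3  13.1 -42. ] [0.02 0.   0.  ]
[ -2.3  13.  -42. ] [0.02 0.   0.  ]
[ -2.3  12.9 -42. ] [0.02 0.   0.  ]
[ -2.2  12.9 -42. ] [0.02 0.   0.  ]
[ -2.2  12.8 -42.1] [0.02 0.   0.  ]
[ -2.2  12.7 -42.1] [0.02 0.   0.  ]
[ -2.2  12.7 -42.1] [0.02 0.   0.  ]
[ -2.2  12.6 -42.1] [0.02 0.   0.  ]
[ -2.2  12.5 -42.1] [0.02 0.   0.  ]
[ -2.1  12.5 -42.2] [0.02 0.   0.  ]
[ -2.1  12.4 -42.2] [0.02 0.   0.  ]
```

View pics/w4.png

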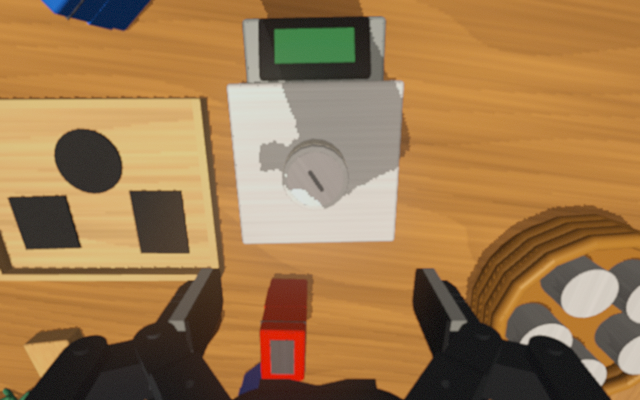

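The low tin at (315,173) is upright at (487.4, 287.1) mm. The plate centre is (488.3, 288.7) mm, so it is within 2 mm. Next I'll measure the three on the board.

```bash
python3 -m jog '-6 7 -43 0 0 0 85;-6 7 -43 0 0 0 85;-6 7 -43 0 0 0 85;-6 7 -43 0 0 0 85;-6 7 -43 0 0 0 85'
python3 -m jog '-6 7 -43 0 0 0 85;-6 7 -43 0 0 0 85;-6 7 -43 0 0 0 85;-6 7 -43 0 0 0 85;-6 7 -43 0 0 0 85'
python3 -m jog '-6 7 -43 0 0 0 85;-6 7 -43 0 0 0 85;-6 7 -43 0 0 0 85;0 0 0 0 0 0 85;0 0 0 0 0 0 85'
cat > brd.py <<'E'
from mats import *
p,d,c=snap('wrist'); save('w5.png',p); P=cloud(c,d)
comp(P,.107,.135,(.3,.7,-.4,-.18))
E
python3 brd.py
python3 plan.py 0.388 -0.273 0.25 96
```

```text
t: 25.1
eef_pos: [0.4794, 0.0687, 0.2482]
tool_rot: [0.467, -0.53, 0.468, 0.531]
contact_force: [1.0, 0.3, 0.2]
gripper_width: 0.995
t: 25.6
eef_pos: [0.4717, -0.1487, 0.2784]
tool_rot: [0.467, -0.53, 0.468, 0.531]
contact_force: [1.0, 0.3, 0.2]
gripper_width: 0.996
t: 26.1
eef_pos: [0.4672, -0.2783, 0.296]
tool_rot: [0.468, -0.529, 0.469, 0.53]
contact_force: [0.4, 0.4, 0.0]
gripper_width: 0.993
[ 309   48   53   76 3747] rect [ 385.2 -274.3] [65.6 46.2] 6.3 z 0.1142
[ 282  161   61   59 2742] rect [ 485.8 -282.5] [59.  58.7] 69.4 z 0.1179
[ 263  245   53   52 2472] rect [ 579.9 -296.1] [55.2 54.6] 9.2 z 0.122
t 26.15 p [ 0.4677 -0.2768  0.2959] psi 97.2 -> 96.0 dist 92 N 3 q [-0.08  0.22  0.6   1.82 -0.14  1.14  2.26]
[15.4 26.2  4.6] [ 0.07  0.   -0.01]
[15.4 26.2  4.4] [ 0.07  0.   -0.01]
[15.3 26.2  4.2] [ 0.07  0.   -0.01]
```

View pics/w5.png

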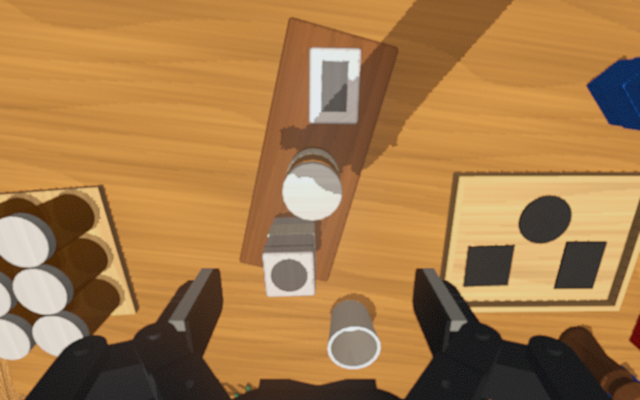

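Wrist view: the oblong tin is at (334,85), jar (313,192) and square tin (289,272), all upright. I'll take the square tin first.

```bash
python3 plan.py 0.5799 -0.296 0.19 99.1
```

```text
t 26.15 p [ 0.4677 -0.2768  0.2959] psi 97.2 -> 99.1 dist 156 N 4 q [-0.08  0.22  0.6   1.82 -0.14  1.14  2.26]
[ 26.4 -27.3  -8.3] [-0.08  0.   -0.  ]
[ 26.4 -27.2  -8.5] [-0.08  0.   -0.  ]
[ 26.5 -27.1  -8.7] [-0.08  0.   -0.  ]
[ 26.5 -27.   -9. ] [-0.08  0.   -0.  ]
```

```bash
python3 -m jog '26 -27 -8 -0.08 0 0 85;26 -27 -8.5 -0.08 0 0 85;26 -27 -9 -0.08 0 0 85;26 -27 -9 -0.08 0 0 85;0 0 0 0 0 0 85'
python3 -m jog '30 0 0 0 0 0 85;0 0 0 0 0 0 85;0 0 0 0 0 0 85'
python3 plan.py 0.5799 -0.296 0.088 99.1
```

```text
t: 26.65
eef_pos: [0.5815, -0.2921, 0.1874]
tool_rot: [0.456, -0.537, 0.457, 0.542]
contact_force: [-1.3, 0.5, 0.4]
gripper_width: 0.995
t: 26.95
eef_pos: [0.5793, -0.2957, 0.1635]
tool_rot: [0.458, -0.538, 0.458, 0.539]
contact_force: [-0.2, 0.2, 0.3]
gripper_width: 0.994
t 26.95 p [ 0.5793 -0.2957  0.1635] psi 99.2 -> 99.1 dist 75 N 2 q [ 0.01  0.55  0.52  1.71 -0.32  0.97  2.38]
[37.7 -0.3 -0.2] [ 0.01  0.01 -0.01]
[37.7 -0.3 -0.2] [ 0.01  0.01 -0.01]
```

```bash
python3 -m jog '37 -0.5 0 0 0 0 85;36 0 0 0 0 0 85;0 0 0 0 0 0 85;0 0 0 0 0 0 85'
python3 -m jog '0 0 0 0 0 0 40;0 0 0 0 0 0 40;0 0 0 0 0 0 40;0 0 0 0 0 0 40;0 0 0 0 0 0 40' 40
```

```text
t: 27.35
eef_pos: [0.5807, -0.297, 0.092]
tool_rot: [-0.459, 0.538, -0.459, -0.538]
contact_force: [-0.0, 0.1, 1.4]
gripper_width: 0.999
t: 27.85
eef_pos: [0.5815, -0.2971, 0.0927]
tool_rot: [-0.459, 0.539, -0.458, -0.537]
contact_force: [-2.0, 1.7, 6.9]
gripper_width: 0.625
```

```bash
python3 -m jog '-30 0 0 0 0 0 40;-35 0 0 0 0 0 40;0 0 0 0 0 0 40' 50
python3 plan.py 0.6018 -0.015 0.15 99.1
```

```text
t: 28.15
eef_pos: [0.5829, -0.299, 0.1609]
tool_rot: [-0.46, 0.541, -0.458, -0.535]
contact_force: [0.9, -0.6, -2.4]
gripper_width: 0.622
t 28.15 p [ 0.5829 -0.299   0.1609] psi 99.1 -> 99.1 dist 285 N 7 q [ 0.02  0.55  0.52  1.71 -0.32  0.96  2.38]
[ 1.4 -9.1 39.6] [-0.   -0.01  0.01]
[ 1.4 -9.1 39.6] [-0.   -0.01  0.01]
[ 1.5 -9.1 39.6] [-0.   -0.01  0.01]
[ 1.5 -9.1 39.6] [-0.   -0.01  0.01]
[ 1.5 -9.1 39.6] [-0.   -0.01  0.01]
[ 1.5 -9.1 39.6] [-0.   -0.01  0.01]
[ 1.5 -9.1 39.6] [-0.   -0.01  0.01]
```

```bash
python3 -m jog '1 -9 39 0 0 0 40;1 -9 40 0 0 0 40;1 -9 40 0 0 0 40;1 -9 40 0 0 0 40;1 -9 40 0 0 0 40'
python3 -m jog '2 -9 39 0 0 0 40;1 -9 38 0 0 0 40;0 0 0 0 0 0 40;0 0 0 0 0 0 40;0 0 0 0 0 0 40'
python3 plan.py 0.6018 -0.015 0.092 99.1
```

```text
t: 28.65
eef_pos: [0.5927, -0.0916, 0.15]
tool_rot: [0.459, -0.538, 0.459, 0.538]
contact_force: [0.6, 0.3, -3.5]
gripper_width: 0.62
t: 29.15
eef_pos: [0.5984, -0.0158, 0.1472]
tool_rot: [-0.459, 0.538, -0.459, -0.538]
contact_force: [-0.6, -0.9, -2.3]
gripper_width: 0.622
t 29.15 p [ 0.5984 -0.0158  0.1472] psi 99.0 -> 99.1 dist 55 N 2 q [-0.45  0.48  0.5   1.85 -0.29  0.88  1.91]
[27.6 -1.8  0.1] [-0.01 -0.   -0.  ]
[27.6 -1.7  0.1] [-0.01 -0.   -0.  ]
```

```bash
python3 -m jog '27 -1.5 0 0 0 0 40;20 -1 0 0 0 0 40;5 0 0 0 0 0 40;0 0 0 0 0 0 40;0 0 0 0 0 0 40'
python3 plan.py 0.6018 -0.015 0.086 99.1
```

```text
t: 29.65
eef_pos: [0.6018, -0.015, 0.0962]
tool_rot: [-0.459, 0.538, -0.459, -0.537]
contact_force: [0.5, 0.6, -1.7]
gripper_width: 0.621
t 29.65 p [ 0.6018 -0.015   0.0962] psi 99.0 -> 99.1 dist 10 N 1 q [-0.42  0.55  0.46  1.87 -0.34  0.79  1.95]
[10.2 -0.   0. ] [-0.01 -0.    0.01]
```

```bash
python3 -m jog '6 0 0 0 0 0 40;3 0 0 0 0 0 40;0 0 0 0 0 0 40;0 0 0 0 0 0 40'
python3 plan.py 0.6018 -0.015 0.0837 99.1
```

```text
t: 30.05
eef_pos: [0.6012, -0.014, 0.0864]
tool_rot: [-0.459, 0.538, -0.459, -0.538]
contact_force: [1.0, 0.1, -2.7]
gripper_width: 0.624
t 30.05 p [ 0.6012 -0.014   0.0864] psi 99.1 -> 99.1 dist 3 N 1 q [-0.42  0.57  0.45  1.88 -0.34  0.77  1.95]
[ 2.7 -0.4 -1.1] [0. 0. 0.]
```

```bash
python3 -m jog '1.5 -0.5 -1 0 0 0 40;0 0 0 0 0 0 40;1 0 0 0 0 0 40;0 0 0 0 0 0 40'
```

```text
t: 30.45
eef_pos: [0.602, -0.0151, 0.0839]
tool_rot: [-0.459, 0.538, -0.459, -0.538]
contact_force: [0.6, -0.4, -1.8]
gripper_width: 0.625
```

```bash
python3 -m jog '1 0 0 0 0 0 40;0 0 0 0 0 0 40'
```

```text
t: 30.65
eef_pos: [0.6023, -0.015, 0.0838]
tool_rot: [-0.459, 0.538, -0.458, -0.538]
contact_force: [-2.5, -0.3, 5.4]
gripper_width: 0.62
```

Contact. I'll release, back off and check.

```bash
python3 -m jog '0 0 0 0 0 0 62;0 0 0 0 0 0 70;0 0 0 0 0 0 80;0 0 0 0 0 0 80'
python3 -m jog '-25 0 0 0 0 0 85;-40 10 0 0 0 0 85;-45 25 0 0 0 0 85;-40 30 0 0 0 0 85;0 0 0 0 0 0 85'
cat > chk.py <<'E'
from mats import *
import sys
p,d,c=snap('wrist'); save(sys.argv[1],p); P=cloud(c,d)
comp(P,.098,.12,(.48,.66,-.06,.17))
E
python3 chk.py w6.png
python3 plan.py 0.386 -0.274 0.22 96.3
```

```text
t: 31.05
eef_pos: [0.602, -0.015, 0.0828]
tool_rot: [-0.459, 0.538, -0.459, -0.538]
contact_force: [-0.1, 0.0, 0.7]
gripper_width: 0.937
t: 31.55
eef_pos: [0.5385, -0.0269, 0.2367]
tool_rot: [-0.462, 0.539, -0.457, -0.536]
contact_force: [1.0, -0.2, 0.7]
gripper_width: 0.995
[ 292  223   62   61 3611] rect [600.5 -13.8] [54.6 54.3] 9.2 z 0.113
t 31.6 p [ 0.5388 -0.0257  0.2343] psi 99.1 -> 96.3 dist 292 N 7 q [-0.54  0.27  0.57  1.91 -0.17  1.    1.84]
[  1.9  27.1 -31.6] [0.07 0.   0.01]
[  1.9  26.9 -31.8] [0.07 0.   0.01]
[  1.9  26.7 -32. ] [0.07 0.   0.01]
[  1.9  26.5 -32.1] [0.07 0.   0.01]
[  2.   26.3 -32.3] [0.07 0.   0.01]
[  2.   26.  -32.5] [0.07 0.   0.01]
[  2.   25.8 -32.7] [0.07 0.   0.01]
```

View pics/w6.png

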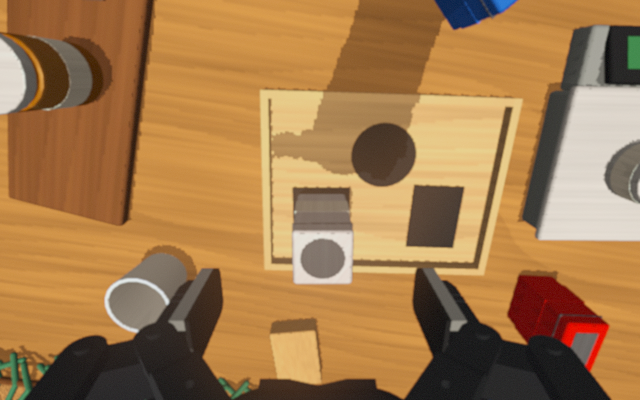

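The square tin at (322,257) is within 0.4 mm of its mat centre, at 9.2° against the mat's 9°. Oblong next.

```bash
python3 -m jog '2 27 -31.5 0.07 0 0 85;2 27 -32 0.07 0 0 85;2 27 -32 0.07 0 0 85;2 26.5 -32 0.07 0 0 85;2 26 -32 0.07 0 0 85'
python3 -m jog '2 26 -32.5 0.07 0 0 85;2 25 -32.5 0.07 0 0 85;0 0 0 0 0 0 85;0 0 0 0 0 0 85;0 0 0 0 0 0 85'
python3 plan.py 0.386 -0.274 0.089 96.3
```

```text
t: 32.1
eef_pos: [0.4283, -0.2031, 0.2204]
tool_rot: [0.468, -0.529, 0.469, 0.53]
contact_force: [0.2, -1.0, -0.4]
gripper_width: 0.994
t: 32.6
eef_pos: [0.387, -0.2718, 0.2169]
tool_rot: [0.472, -0.526, 0.472, 0.527]
contact_force: [0.6, 0.6, -0.2]
gripper_width: 0.995
t 32.6 p [ 0.387  -0.2718  0.2169] psi 96.3 -> 96.3 dist 128 N 3 q [-0.16  0.18  0.73  2.07 -0.15  0.94  2.33]
[42.6  0.4 -0.7] [-0.  0. -0.]
[42.6  0.4 -0.7] [-0.  0. -0.]
[42.6  0.4 -0.7] [-0.  0. -0.]
```

```bash
python3 -m jog '42 0 -1 0 0 0 85;42 0 -1 0 0 0 85;40 0 0 0 0 0 85;0 0 0 0 0 0 85;0 0 0 0 0 0 85'
python3 -m jog '0 0 0 0 0 0 35;0 0 0 0 0 0 35;0 0 0 0 0 0 35;0 0 0 0 0 0 35;0 0 0 0 0 0 35' 40
python3 -m jog '0 0 0 0 0 0 35;0 0 0 0 0 0 35' 50
```

```text
t: 33.1
eef_pos: [0.3869, -0.2742, 0.0936]
tool_rot: [0.472, -0.526, 0.472, 0.527]
contact_force: [1.1, -0.0, 0.5]
gripper_width: 0.993
t: 33.6
eef_pos: [0.3878, -0.2749, 0.0952]
tool_rot: [-0.473, 0.527, -0.471, -0.526]
contact_force: [-1.1, 2.5, 10.7]
gripper_width: 0.526
t: 33.8
eef_pos: [0.3878, -0.2749, 0.0952]
tool_rot: [-0.473, 0.527, -0.471, -0.526]
contact_force: [-2.1, 2.3, 10.4]
gripper_width: 0.528
```

```bash
python3 -m jog '-30 0 0 0 0 0 35;-45 0 0 0 0 0 35;-45 0 0 0 0 0 35;0 0 0 0 0 0 35' 50
python3 plan.py 0.5857 0.118 0.20 97.2
```

```text
t: 34.2
eef_pos: [0.3894, -0.277, 0.219]
tool_rot: [-0.474, 0.529, -0.471, -0.523]
contact_force: [0.9, -1.1, -3.5]
gripper_width: 0.524
t 34.2 p [ 0.3894 -0.277   0.219 ] psi 96.1 -> 97.2 dist 441 N 10 q [-0.18  0.19  0.77  2.07 -0.17  0.93  2.35]
[  2.  -23.7  37.2] [-0.02 -0.    0.01]
[  2.  -23.8  37.1] [-0.02 -0.    0.01]
[  2.  -23.9  37.1] [-0.02 -0.    0.01]
[  2.  -23.9  37. ] [-0.02 -0.    0.01]
[  2. -24.  37.] [-0.02 -0.    0.01]
[  1.9 -24.1  37. ] [-0.02 -0.    0.01]
[  1.9 -24.1  36.9] [-0.02 -0.    0.01]
[  1.9 -24.2  36.9] [-0.02 -0.    0.01]
[  1.9 -24.3  36.8] [-0.02 -0.    0.01]
[  1.9 -24.4  36.8] [-0.02 -0.    0.01]
```

```bash
python3 -m jog '0 -23.5 37 -0.02 0 0 35;0 -24 37 -0.02 0 0 35;0 -24 37 -0.02 0 0 35;0 -24 37 -0.02 0 0 35;0 -24 37 -0.02 0 0 35'
python3 -m jog '0 -24 37 -0.02 0 0 35;0 -24 37 -0.02 0 0 35;0 -24 37 -0.02 0 0 35;0 -24 36 -0.02 0 0 35;0 -24 36 -0.02 0 0 35'
python3 -m jog '0 0 0 0 0 0 35;0 0 0 0 0 0 35;0 0 0 0 0 0 35'
python3 plan.py 0.5857 0.118 0.10 97.2
```

```text
t: 34.7
eef_pos: [0.4845, -0.0757, 0.2132]
tool_rot: [0.47, -0.528, 0.469, 0.529]
contact_force: [0.7, -0.1, -2.8]
gripper_width: 0.527
t: 35.2
eef_pos: [0.5812, 0.1204, 0.2129]
tool_rot: [0.467, -0.531, 0.467, 0.532]
contact_force: [-0.0, -0.7, -2.8]
gripper_width: 0.526
t: 35.5
eef_pos: [0.5806, 0.1173, 0.213]
tool_rot: [0.467, -0.531, 0.468, 0.531]
contact_force: [-0.2, -0.8, -2.0]
gripper_width: 0.527
t 35.5 p [0.5806 0.1173 0.213 ] psi 97.3 -> 97.2 dist 113 N 3 q [-0.72  0.4   0.54  1.81 -0.24  1.01  1.61]
[37.7 -1.8  0.1] [ 0.01 -0.   -0.  ]
[37.7 -1.8  0. ] [ 0.01 -0.   -0.  ]
[37.7 -1.7  0. ] [ 0.01 -0.   -0.  ]
```

```bash
python3 -m jog '37 -1.5 0 0 0 0 35;37 -1.5 0 0 0 0 35;37 -1.5 0 0 0 0 35;0 0 0 0 0 0 35;0 0 0 0 0 0 35'
python3 -m jog '0 0 0 0 0 0 35;0 0 0 0 0 0 35'
python3 plan.py 0.5857 0.118 0.0885 97.2
```

```text
t: 36.0
eef_pos: [0.5856, 0.1178, 0.1031]
tool_rot: [0.467, -0.531, 0.468, 0.531]
contact_force: [0.8, 0.0, -2.9]
gripper_width: 0.526
t: 36.2
eef_pos: [0.5872, 0.1193, 0.1048]
tool_rot: [-0.468, 0.532, -0.466, -0.53]
contact_force: [-0.9, 0.7, -2.0]
gripper_width: 0.525
t 36.2 p [0.5872 0.1193 0.1048] psi 97.3 -> 97.2 dist 16 N 1 q [-0.66  0.54  0.47  1.88 -0.33  0.8   1.69]
[16.3  1.7 -1.1] [0.02 0.01 0.03]
```

```bash
python3 -m jog '9 1 -0.5 0 0 0 35;6 0.5 -0.5 0 0 0 35;0 0 0 0 0 0 35;0 0 0 0 0 0 35;0 0 0 0 0 0 35'
python3 plan.py 0.5857 0.118 0.0862 97.2
```

```text
t: 36.7
eef_pos: [0.5845, 0.1181, 0.0875]
tool_rot: [-0.467, 0.531, -0.467, -0.531]
contact_force: [-0.1, 0.3, -2.9]
gripper_width: 0.527
t 36.7 p [0.5845 0.1181 0.0875] psi 97.4 -> 97.2 dist 2 N 1 q [-0.65  0.56  0.46  1.89 -0.35  0.77  1.7 ]
[ 1.3 -1.2 -0.2] [ 0.03 -0.   -0.  ]
```

```bash
python3 -m jog '0 -1.2 0 0.03 0 0 35;1.5 0 0 0 0 0 35;0 0 0 0 0 0 35;1 0 0 0 0 0 35;0 0 0 0 0 0 35'
```

```text
t: 37.2
eef_pos: [0.5863, 0.1184, 0.0864]
tool_rot: [-0.468, 0.53, -0.467, -0.53]
contact_force: [-2.6, 0.2, 9.7]
gripper_width: 0.529
```

```bash
python3 -m jog '0 0 0 0 0 0 55;0 0 0 0 0 0 65;0 0 0 0 0 0 75;0 0 0 0 0 0 75'
python3 -m jog '-25 0 0 0 0 0 85;-40 10 0 0 0 0 85;-45 25 -5 0 0 0 85;-40 30 -10 0 0 0 85;0 0 0 0 0 0 85'
python3 chk.py w7.png
python3 plan.py 0.486 -0.2825 0.24 97
```

```text
t: 37.6
eef_pos: [0.5856, 0.1182, 0.0849]
tool_rot: [0.468, -0.53, 0.468, 0.53]
contact_force: [0.4, 0.2, 0.1]
gripper_width: 0.877
t: 38.1
eef_pos: [0.5247, 0.0938, 0.2377]
tool_rot: [-0.471, 0.53, -0.466, -0.529]
contact_force: [0.4, -1.5, -0.1]
gripper_width: 0.993
[ 313  214   52   68 3344] rect [583.1 119.3] [66.3 46. ] 6.9 z 0.1051
[ 154  221   73   62 3485] rect [600.7 -13.3] [54.9 54.6] 8.8 z 0.1131
t 38.15 p [0.5249 0.0952 0.2355] psi 97.1 -> 97.0 dist 380 N 9 q [-0.78  0.26  0.58  1.92 -0.17  1.    1.57]
[ -0.7   9.5 -41.1] [0.   0.   0.01]
[ -0.6   9.5 -41.1] [0.   0.   0.01]
[ -0.6   9.5 -41.1] [0.   0.   0.01]
[ -0.6   9.5 -41.1] [0.   0.   0.01]
[ -0.6   9.5 -41.1] [0.   0.   0.01]
[ -0.6   9.4 -41.1] [0.   0.   0.01]
[ -0.6   9.4 -41.1] [0.   0.   0.01]
[ -0.5   9.4 -41.1] [0.   0.   0.01]
[ -0.5   9.4 -41.1] [0.   0.   0.01]
```

View pics/w7.png

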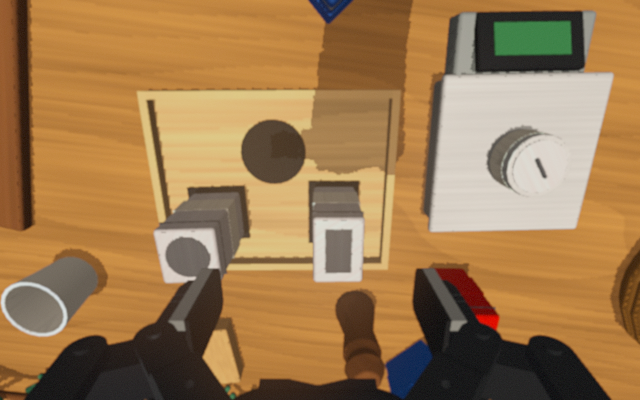

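The oblong tin at (338,248) is within 1 mm and 0.5° of its mat. The jar is the last one.

```bash
python3 -m jog '0 9 -40 0 0 0 85;0 9.5 -41 0 0 0 85;0 9.5 -41 0 0 0 85;0 9.5 -41 0 0 0 85;0 9.5 -41 0 0 0 85'
python3 -m jog '0 9.5 -41 0 0 0 85;0 9.5 -41 0 0 0 85;0 9 -41 0 0 0 85;0 9 -41 0 0 0 85;0 0 0 0 0 0 85'
python3 -m jog '0 0 0 0 0 0 85;0 0 0 0 0 0 85'
python3 plan.py 0.486 -0.2825 0.15 97
```

```text
t: 38.65
eef_pos: [0.503, -0.1136, 0.2315]
tool_rot: [0.467, -0.53, 0.468, 0.531]
contact_force: [0.3, 0.8, -0.8]
gripper_width: 0.995
t: 39.15
eef_pos: [0.485, -0.2863, 0.2319]
tool_rot: [-0.468, 0.529, -0.471, -0.528]
contact_force: [-1.5, 0.0, 0.4]
gripper_width: 0.992
t: 39.35
eef_pos: [0.4876, -0.2783, 0.2316]
tool_rot: [0.467, -0.53, 0.467, 0.531]
contact_force: [0.4, -0.1, -0.2]
gripper_width: 0.995
t 39.35 p [ 0.4876 -0.2783  0.2316] psi 97.3 -> 97.0 dist 82 N 2 q [-0.16  0.35  0.72  1.87 -0.27  1.03  2.37]
[40.8  1.  -2. ] [ 0.02  0.01 -0.01]
[40.8  1.  -2. ] [ 0.02  0.01 -0.01]
```

```bash
python3 -m jog '40 1 -1.5 0.02 0 0 85;40 1 -1.5 0.02 0 0 85;0 0 0 0 0 0 85;0 0 0 0 0 0 85'
python3 plan.py 0.486 -0.2825 0.088 97
```

```text
t: 39.75
eef_pos: [0.4858, -0.2819, 0.1528]
tool_rot: [0.468, -0.529, 0.468, 0.53]
contact_force: [-0.1, 0.0, 1.4]
gripper_width: 0.992
t 39.75 p [ 0.4858 -0.2819  0.1528] psi 97.1 -> 97.0 dist 65 N 2 q [-0.1   0.45  0.66  1.94 -0.36  0.87  2.45]
[32.4 -0.1 -0.3] [ 0.    0.   -0.01]
[32.4 -0.1 -0.3] [ 0.    0.   -0.01]
```

```bash
python3 -m jog '32 0 -0.5 0 0 0 85;30 0 0 0 0 0 85;0 0 0 0 0 0 85;0 0 0 0 0 0 85;0 0 0 0 0 0 85'
python3 -m jog '0 0 0 0 0 0 45;0 0 0 0 0 0 45;0 0 0 0 0 0 45;0 0 0 0 0 0 45;0 0 0 0 0 0 45' 40
python3 -m jog '0 0 0 0 0 0 45' 40
```

```text
t: 40.25
eef_pos: [0.4872, -0.2843, 0.0931]
tool_rot: [-0.469, 0.531, -0.468, -0.528]
contact_force: [1.2, -0.8, 0.6]
gripper_width: 0.996
t: 40.75
eef_pos: [0.4866, -0.2835, 0.0922]
tool_rot: [-0.469, 0.53, -0.468, -0.529]
contact_force: [-0.4, 3.0, 8.7]
gripper_width: 0.687
t: 40.85
eef_pos: [0.4866, -0.2834, 0.0922]
tool_rot: [-0.469, 0.53, -0.468, -0.529]
contact_force: [-1.2, 4.1, 8.8]
gripper_width: 0.687
```

```bash
python3 -m jog '-30 0 0 0 0 0 45;-45 0 0 0 0 0 45;-40 0 0 0 0 0 45;0 0 0 0 0 0 45' 50
python3 plan.py 0.5205 0.0423 0.20 97
```

```text
t: 41.25
eef_pos: [0.4881, -0.2857, 0.211]
tool_rot: [-0.47, 0.532, -0.468, -0.526]
contact_force: [0.2, -0.3, -2.6]
gripper_width: 0.687
t 41.25 p [ 0.4881 -0.2857  0.211 ] psi 96.9 -> 97.0 dist 330 N 8 q [-0.14  0.38  0.72  1.89 -0.3   0.98  2.4 ]
[ 1.3 -8.9 40.2] [-0.   -0.01  0.01]
[ 1.3 -9.  40.2] [-0.   -0.01  0.01]
[ 1.3 -9.  40.2] [-0.   -0.01  0.01]
[ 1.3 -9.  40.2] [-0.   -0.01  0.01]
[ 1.3 -9.  40.2] [-0.   -0.01  0.01]
[ 1.3 -9.  40.2] [-0.   -0.01  0.01]
[ 1.4 -9.  40.2] [-0.   -0.01  0.01]
[ 1.4 -9.  40.2] [-0.   -0.01  0.01]
```

```bash
python3 -m jog '0 -9 40 0 0 0 45;0 -9 40 0 0 0 45;0 -9 40 0 0 0 45;0 -9 40 0 0 0 45;0 -9 40 0 0 0 45'
python3 -m jog '0 -9 40 0 0 0 45;0 -9 40 0 0 0 45;0 -9 39 0 0 0 45;0 0 0 0 0 0 45;0 0 0 0 0 0 45'
python3 -m jog '0 0 0 0 0 0 45'
python3 plan.py 0.5211 0.0423 0.105 97
```

```text
t: 41.75
eef_pos: [0.505, -0.0778, 0.2048]
tool_rot: [0.468, -0.529, 0.469, 0.53]
contact_force: [0.5, 0.1, -3.0]
gripper_width: 0.686
t: 42.25
eef_pos: [0.5176, 0.0428, 0.2047]
tool_rot: [0.467, -0.53, 0.469, 0.53]
contact_force: [0.4, -0.2, -2.6]
gripper_width: 0.68
t: 42.35
eef_pos: [0.5177, 0.0406, 0.2051]
tool_rot: [0.469, -0.529, 0.47, 0.529]
contact_force: [-0.1, -0.2, -3.6]
gripper_width: 0.686
t 42.35 p [0.5177 0.0406 0.2051] psi 96.9 -> 97.0 dist 100 N 3 q [-0.73  0.29  0.64  1.98 -0.21  0.94  1.71]
[33.4 -1.2  0.4] [-0.01 -0.   -0.  ]
[33.4 -1.2  0.4] [-0.01 -0.   -0.  ]
[33.4 -1.2  0.4] [-0.01 -0.   -0.  ]
```

```bash
python3 -m jog '33 -1 0.5 0 0 0 45;33 -1 0.5 0 0 0 45;33 -1 0 0 0 0 45;0 0 0 0 0 0 45;0 0 0 0 0 0 45'
python3 -m jog '0 0 0 0 0 0 45;0 0 0 0 0 0 45'
python3 plan.py 0.5211 0.0423 0.086 97
```

```text
t: 42.85
eef_pos: [0.5211, 0.0416, 0.107]
tool_rot: [0.469, -0.529, 0.47, 0.529]
contact_force: [1.1, -0.3, -3.7]
gripper_width: 0.683
t: 43.05
eef_pos: [0.5225, 0.043, 0.1084]
tool_rot: [-0.47, 0.53, -0.468, -0.529]
contact_force: [0.3, 0.3, -3.7]
gripper_width: 0.683
t 43.05 p [0.5225 0.043  0.1084] psi 96.9 -> 97.0 dist 22 N 1 q [-0.65  0.44  0.56  2.05 -0.35  0.74  1.82]
[22.4  1.6 -0.6] [-0.01  0.01  0.03]
```

```bash
python3 -m jog '12 0.5 0 0 0 0 45;9 0.5 0 0 0 0 45;0 0 0 0 0 0 45;0 0 0 0 0 0 45;0 0 0 0 0 0 45'
python3 plan.py 0.5211 0.0423 0.0832 97
```

```text
t: 43.55
eef_pos: [0.5205, 0.043, 0.0858]
tool_rot: [-0.469, 0.529, -0.469, -0.529]
contact_force: [0.3, -0.9, -3.2]
gripper_width: 0.686
t 43.55 p [0.5205 0.043  0.0858] psi 97.0 -> 97.0 dist 3 N 1 q [-0.63  0.47  0.54  2.07 -0.38  0.69  1.85]
[ 2.6 -0.5 -0.7] [-0.01 -0.    0.  ]
```

```bash
python3 -m jog '2 -0.5 -0.5 0 0 0 45;0 0 0 0 0 0 45;1 0 0 0 0 0 45;0 0 0 0 0 0 45'
```

```text
t: 43.95
eef_pos: [0.5215, 0.0427, 0.0834]
tool_rot: [-0.469, 0.53, -0.468, -0.529]
contact_force: [-0.5, 0.0, 5.0]
gripper_width: 0.678
```

```bash
python3 -m jog '0.5 0 0 0 0 0 45;0 0 0 0 0 0 45'
```

```text
t: 44.15
eef_pos: [0.5217, 0.0427, 0.0833]
tool_rot: [-0.469, 0.53, -0.468, -0.529]
contact_force: [-2.4, 1.0, 10.3]
gripper_width: 0.682
```

```bash
python3 -m jog '0 0 0 0 0 0 65;0 0 0 0 0 0 75;0 0 0 0 0 0 82;0 0 0 0 0 0 82'
python3 -m jog '-25 0 0 0 0 0 85;-40 0 0 0 0 0 85;-45 0 0 0 0 0 85;-45 0 0 0 0 0 85;-30 0 0 0 0 0 85'
python3 -m jog '-20 0 0 0 0 0 85;0 0 0 0 0 0 85'
python3 - <<'E'
from mats import *
p,d,c=snap('wrist'); save('w8.png',p); P=cloud(c,d)
comp(P,.098,.12,(.48,.66,-.06,.17)); print('low'); comp(P,.08,.096,(.4,.6,.2,.39)); comp(P,.044,.052,(.4,.6,.18,.4))
E
python3 plan.py 0.35 0.35 0.35 97
```

```text
t: 44.55
eef_pos: [0.5209, 0.0426, 0.0822]
tool_rot: [-0.469, 0.529, -0.469, -0.529]
contact_force: [-0.3, -0.3, 0.3]
gripper_width: 0.957
t: 45.05
eef_pos: [0.5217, 0.0423, 0.2702]
tool_rot: [-0.47, 0.53, -0.468, -0.529]
contact_force: [0.8, 0.1, 0.5]
gripper_width: 0.995
t: 45.25
eef_pos: [0.5225, 0.0426, 0.2901]
tool_rot: [-0.471, 0.53, -0.467, -0.529]
contact_force: [-0.0, -0.2, -0.8]
gripper_width: 0.997
[ 290  140   60   60 2840] rect [521.4  43.6] [59.3 58.2] 6.0 z 0.109
[ 360  203   47   59 2500] rect [582.9 119.2] [66.4 46.3] 7.4 z 0.105
[ 228  209   57   54 2685] rect [600.7 -13.6] [54.4 55. ] 9.4 z 0.113
low
[ 523  134   60   55 2470] rect [487.2 286.4] [57.4 57.4] 24.9 z 0.0883
[500  67  88  15 707] rect [406.8 273.1] [13.8 96. ] 0.3 z 0.048
[  455    82   163   138 15405] rect [488.1 287.9] [159.6 161.2] 8.0 z 0.0479
t 45.3 p [0.5215 0.0427 0.2882] psi 97.0 -> 97.0 dist 357 N 8 q [-0.79  0.19  0.69  1.88 -0.14  1.11  1.64]
[-7.7 16.6 40.7] [-0.  0.  0.]
[-7.7 16.6 40.7] [-0.  0.  0.]
[-7.7 16.6 40.7] [-0.  0.  0.]
[-7.7 16.6 40.7] [-0.  0.  0.]
[-7.7 16.6 40.7] [-0.  0.  0.]
[-7.7 16.6 40.7] [-0.  0.  0.]
[-7.7 16.6 40.7] [-0.  0.  0.]
[-7.7 16.6 40.7] [-0.  0.  0.]
```

View pics/w8.png

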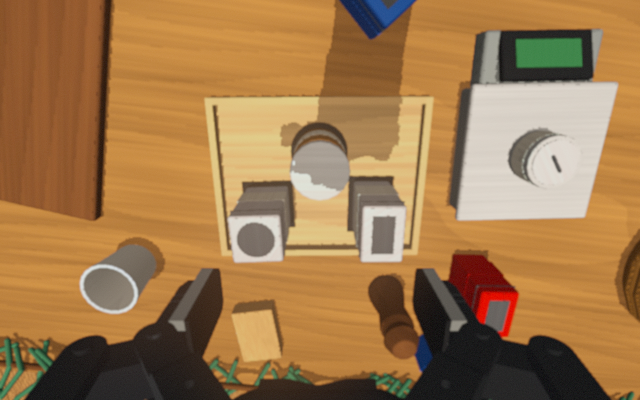

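All three stand on their mats: jar (320,170), square tin (256,237), oblong tin (382,233). The low tin is at (550,158) on the plate, and the mill at (390,315) is where it was. Everything is upright and the gripper is clear.

```bash
python3 -c "
from station import bot
print(bot.hand_in())"
```

```text
the job is handed in; nothing more can be done
None
```

The low tin is on the scale and the three tall items are back on their own mats. I handed the job in at about 45 s of robot time. I stood the square tin, jar and oblong tin on the board first, then moved the low tin, then put the three back.

Last wrist-camera checks:

| Item | Off centre | Turn from its mat |
|---|---|---|
| Square tin, on its mat | 0.6 mm | about 0.4° |
| Oblong tin, on its mat | about 0.8 mm | 0.2° |
| Jar, on its mat | 1.2 mm | round, not applicable |
| Low tin, on the plate | about 1.8 mm | round, not applicable |

- **Upright:** the measured top heights matched their known sizes to within a millimetre.
- **Mill:** it looked unmoved and upright in the last picture; I did not measure its position again at the end.
- **Forces:** the highest reading was about 24 N at the wrist, while setting the square tin on the board.
- **Limits of the check:** the offsets come from a calibration good to about 2 mm, so they are no more exact than that. No check failed.

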